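# Close the spring-washer pack of the soil press

## Robot

A 6-joint arm with a two-finger parallel gripper is mounted at the origin on the work surface. World frame = base frame: x ahead of the robot, y to its left, z up, the work surface at z = 0. Lengths are in m, angles in degrees, forces in N, time in s.
With the tool pointing down it reaches from about 0.375 to 0.9 m from the base axis. Payload 3.1 kg.
Tool frame: the origin (TCP) lies midway between the tips of the shut fingers; the grasp point (between the pads) lies bot.hold_point_z behind it (bot.hold_point_z is the distance from the TCP to the grasp point, in m); z points along the fingers, y is the direction in which the jaws open and shut (so a half turn about z gives the same grasp; the last joint's range is limited). The gripper opens to 87 mm and grips with 3 to 60 N. Pads are 19 mm wide; open, the fingers measure 117 mm over their backs; the gripper's body (75 mm by 190 mm) begins 51 mm behind the grasp point.
Start: joints at [56.58, 30.224, 82.088, -0, 67.689, -10.227], TCP at [0.246, 0.574, 0.223] pointing down, gripper open.
Joint ranges: [-176.69, 176.69], [-43.24, 126.21], [12.49, 139.97], [-82, 262], [0, 151.66], [-163.58, 163.58]. Speed limits (degrees/s): [159.86, 159.86, 180, 180, 180, 180].

## Interface

Orientations are given as a 3x3 rotation matrix whose columns are the frame's x, y, z axes.
In Python, from rig import bot, vision gives the robot as it stands.
- The arm moves only by the shell command python3 -m inch 'ROWS'. ROWS is JSON, a list of rows, each a list of 5 numbers: the finger opening in mm, from 0 to 87, then the shift along the tool's x, y, z in mm, then the turn about the tool's z in rad. In form: [[hand, dx, dy, dz, roll], ...]. A call has 1 to 8 rows; each row is the pose to reach, as a shift and turn from the pose measured when the call began, along the tool's axes at that moment; what a row does not reach only later rows make up. A row lasts 1/10 s, in which the tool goes at most 50 mm and 8.59 degrees, less where a joint would pass 70% of its speed; a pose out of reach is approached as far as the arm can. A call with a gripper value outside its range is refused whole. The fingers move at their own pace and stop on an object; the grip force is fixed at half the most. Time passes only in rows, so rows that repeat a pose let the fingers close. It gives the time, the measured TCP pose, the force and the opening at its end, in the units of the state.
- bot.read_state(): the state, without advancing time (a new reading comes with each control period).
- vision.capture(name): name is "scene" or "top"; returns (picture, depth): 384x512x3 uint8, red, green, blue; 384x512 float32, m along the optical axis (not along the pixel's ray), 0 where there is no reading.
- vision.camera_model(name): a dict with "intrinsics" (3x3 intrinsics, pixels), "camera_from_world" (4x4, takes a point from world to camera coordinates). Camera axes: x right, y down, z forward; pixel columns grow to the right and rows downward; lengths in m; the calibration is good to about 2 mm. A picture is of the moment at which its call begins. camera_model takes no time and is no camera call.
- bot.hand_in(): hands the job in, once; it reports no verdict.
The state is a dict: "time_s": time; "joint_positions": joint angles; "qvel": joint speeds; "tau": joint torques, N m; "position": TCP position; "tcp_rot": TCP orientation; "force": force on the tool from outside, world axes, zero at the start; "moment": the same for the moment, N m; "opening": opening from 0.0 (shut) to 1.0 (fully open).
Only numpy, scipy, OpenCV 4.12 (cv2) and the standard library are available. Lean on these libraries where they do the work, as an engineer would, in place of code of your own. Each camera call takes 0.05 s, during which the arm holds its last target. There are 200 camera calls.

## Task

Complete the spring pack of the soil press: one dished washer is already in place on its square bar; take the two dished washers from the rack and put them on the bar so that the faces alternate all along (crown to crown with the first, then rim to rim). Then push the square-socket keeper onto the bar, mouth first, until the pack is pressed together and the bar's spring ball clicks out into the keeper's side window, and let go. Leave the flat ring in the rack and do not disturb the other things on the bench.

Things in the scene. Friction and masses are not known exactly. Their poses are not given: they have to be found in the camera images.
- press: (mm) Grey press head, origin on the table under bar_root, x along the bar to its free end. Base plate 14 high from x = -80 to +70, 120 wide; upright behind the backing plate, top 149 above the table, front face at x = -36. It carries a level dark steel bar, 17 square, flat top and sides, axis 100 above the table.
- bar_root (a point): (mm) On the bar's axis at the face of the backing plate (86 across); x to the bar's free end, z up. The first dished washer is fixed to the plate, hollow against it: rim x = 0-8, crown face at x = 18. Three alternating washers end at x = 54 before pressing. When the keeper has clicked its mouth is at about x = 50-53 and the loose rims' centres near x = 30 and 38.
- follower (a joint): How far the sprung backing plate with the first washer is pushed back along the bar (m): 0 at rest, at most 0.007. It begins to yield at 2.1 N, then 0.7 N per mm; 1 to 3 mm when the keeper is home.
- bar_tip (a point): (mm) Centre of the end face of the bar's free end, 100 from bar_root along the bar; same axes. The last 6 mm taper to 11 square; the bar is greased and slippery. A washer let go on the bar hangs about 3 low and may lean up to 20 degrees; it straightens when pressed on its neighbour.
- ball (a joint): Brass spring ball, 14 mm across, in the bar's side that bar_root's y axis points to, at x = 72 from bar_root. Value: how far it is pressed in (m); 0 is out, 5 mm proud of the bar's side, 0.005 flush. Takes 6 to 8.5 N; pushing the keeper over it takes roughly 5 to 15 N. Washers pass over it freely.
- dish_a_mid (a point): (mm) Loose steel dished washer, outer diameter 90, 18 high along its axis, on edge in the rack. Flat rim 8 thick (radius 30-45), then a cone, then a flat hub, the crown (radius 14-22, its face 14 from here). Round bore 28. 0.22 kg. Point: on the axis, mid-thickness of the rim; x axis to the crown side, hollow side -x.
- dish_b_mid (a point): The second dished washer, identical. (mm) Loose steel dished washer, outer diameter 90, 18 high along its axis, on edge in the rack. Flat rim 8 thick (radius 30-45), then a cone, then a flat hub, the crown (radius 14-22, its face 14 from here). Round bore 28. 0.22 kg. Point: on the axis, mid-thickness of the rim; x axis to the crown side, hollow side -x.
- flat_ring_mid (a point): (mm) Flat steel ring in another slot of the rack, outer diameter 90, bore 28, 8 thick all over: not part of this job. Point: its centre; x along its axis.
- rack: (mm) Plywood rack 196 x 110, origin at the centre of its underside, z up. Floor 8 thick; slots across its x axis at x = -62, 0, +62 (what stands in which varies), with posts beside the rims to 58 above the table, 1 play. A standing washer's centre is 53, its top 98 above the table; pinch the top 12 mm of its flat rim from above.
- keeper_mid (a point): (mm) Keeper: aluminium block 40 x 40 x 70 long, on the table, 0.28 kg. Point: its centre, 20 up; x along its length to the mouth (face at x = +35), z up. Square socket 19.4 wide, 55 deep, flared to 27.4 in the first 8. Ball windows 14 long in both side walls (+y, -y), centred at x = +14. Grasp across y behind them (x < 5). Held askew it can jam.
- tin_a: Bystander: aluminium sample tin, 57 mm across, 36 mm high; origin at the centre of its underside.
- tin_b: Bystander: aluminium sample tin, 63 mm across, 30 mm high; origin at the centre of its underside.
- tin_c: Bystander: aluminium sample tin, 57 mm across, 36 mm high; origin at the centre of its underside.
- bottle: Bystander: white bottle, 54 mm across, 150 mm high; origin at the centre of its underside.
- phone: Bystander: black mobile phone lying flat, 150 x 73 x 9 mm; origin at the centre of its underside.
- scoop: Bystander: steel spoon, 180 mm long; origin at the centre of its underside (spoon: handle to -x).

How it is judged:
By the outcome, as a careful person would: the job done as asked, in the order asked, and still so for the second after the job is handed in, with the robot touching nothing.
It also fails if it takes over 72 s, if anything falls off the work surface, if the arm or the gripper's body presses on something with over 40 N, if the wrist force passes 120 N, or if a joint passes its speed limit or range.

## Working session

There is one attempt and no reset: what is moved stays moved. The work goes in short steps, Python scripts to look and compute and a shell command to move; the robot and the scene stay as the last step left them, time stands still between calls to the robot, and variables do not carry over. Pictures are saved under pics/ and viewed, about 8 in all and at most 12, crops included, and the job is handed in when it is done.

```bash
ls; mkdir -p pics; python3 - <<'E'
from rig import bot, vision
import cv2, numpy as np
print(bot.read_state()); print(bot.hold_point_z)
for n in("scene","top"):
    p,d=vision.capture(n); cv2.imwrite(f"pics/{n}0.png",p[:,:,::-1]); np.save(f"{n}0_d.npy",d); np.save(f"{n}0_p.npy",p)
    m=vision.camera_model(n); print(n,np.round(m["intrinsics"],1).tolist(),np.round(m["camera_from_world"],3).tolist())
E
```

```text
pics
{'time_s': 0.0, 'joint_positions': array([ 5.65768605e+01,  3.02812670e+01,  8.21559538e+01,  7.02424598e-04,
        6.76872147e+01, -1.02273168e+01]), 'qvel': array([ 0.06456287, -0.06954128,  0.03965454, -0.05926898, -0.02647367,
       -0.01259743]), 'tau': array([-3.34732749e-04, -4.40049183e+01, -1.76591474e+01,  6.32009888e-02,
        5.82122442e-02, -1.80847105e-04]), 'position': array([0.24573862, 0.57387968, 0.22154934]), 'tcp_rot': array([[-9.19161981e-01,  3.93877898e-01, -1.20573646e-03],
       [ 3.93879543e-01,  9.19160292e-01, -1.80639875e-03],
       [ 3.96764536e-04, -2.13528798e-03, -9.99997642e-01]]), 'force': array([ 0.43718913, -0.13307734, -0.47913837]), 'moment': array([-9.03437496e-05,  1.60269835e-02,  1.87698094e-02]), 'opening': 0.9971506557115433}
0.0187
scene [[354.7, 0.0, 255.8], [0.0, 354.7, 196.3], [0.0, 0.0, 1.0]] [[0.069, 0.997, -0.02, -0.005], [0.703, -0.063, -0.709, -0.327], [-0.708, 0.035, -0.705, 1.353], [0.0, 0.0, 0.0, 1.0]]
top [[444.1, 0.0, 254.8], [0.0, 444.1, 188.9], [0.0, 0.0, 1.0]] [[0.013, -1.0, 0.014, -0.032], [-0.998, -0.013, -0.065, 0.56], [0.066, -0.013, -0.998, 1.151], [0.0, 0.0, 0.0, 1.0]]
```

View pics/scene0.png

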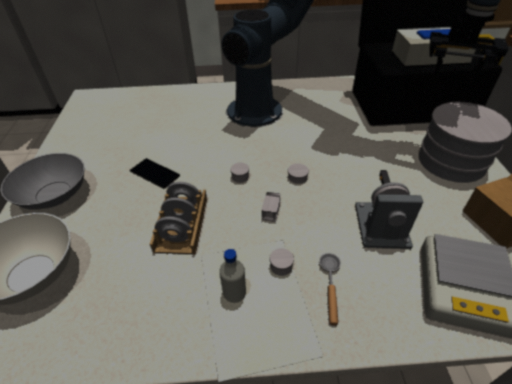

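View pics/top0.png

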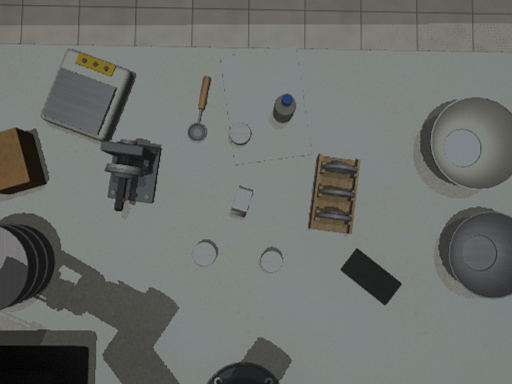

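Scene: press at top-view (130,170), bar towards the robot; rack at (335,190); keeper at (242,201). Close-ups and world coordinates next.

```bash
cat > h.py <<'E'
import numpy as np, cv2
from rig import bot, vision
def world(n,d):
    m=vision.camera_model(n);K=m["intrinsics"];T=np.linalg.inv(m["camera_from_world"])
    v,u=np.mgrid[:d.shape[0],:d.shape[1]]
    P=np.stack([(u-K[0][2])/K[0][0]*d,(v-K[1][2])/K[1][1]*d,d],-1)
    W=P@T[:3,:3].T+T[:3,3]; W[d==0]=np.nan
    return W
def crop(p,u0,v0,w,h,W,H): return cv2.resize(p[v0:v0+h,u0:u0+w,::-1],(W,H),interpolation=cv2.INTER_CUBIC)
def shot(n):
    p,d=vision.capture(n); return p,d,world(n,d)
E
python3 - <<'E'
from h import *
pt=np.load("top0_p.npy");ps=np.load("scene0_p.npy")
a=np.hstack([crop(pt,300,145,70,100,280,400)[:300],crop(pt,95,130,70,80,262,300),crop(pt,220,175,50,60,250,300)])
b=np.hstack([crop(ps,145,175,70,80,262,300),crop(ps,350,165,75,85,265,300),crop(ps,255,185,35,40,262,300)])
a=a[:,:789]; b=cv2.resize(b,(a.shape[1],300)); im=np.vstack([a,b])
im=np.clip(im.astype(float)*1.5,0,255).astype(np.uint8)
cv2.imwrite("pics/c1.png",im);print(im.shape)
for n in("scene","top"):
    W=world(n,np.load(n+"0_d.npy"))
    for (u,v) in {"top":[(121,205),(240,195),(243,210),(339,168),(337,191),(333,214),(122,168),(130,190),(318,232)],"scene":[(384,178),(271,200),(183,190),(178,208),(174,230),(398,218)]}[n]: print(n,u,v,np.round(W[v,u],3))
E
```

```text
(600, 789, 3)
scene 384 178 [0.535 0.299 0.109]
scene 271 200 [0.519 0.011 0.038]
scene 183 190 [ 0.498 -0.221  0.075]
scene 178 208 [ 0.555 -0.231  0.067]
scene 174 230 [ 0.627 -0.234  0.067]
scene 398 218 [0.67  0.287 0.107]
top 121 205 [0.511 0.3   0.108]
top 240 195 [0.543 0.014 0.043]
top 243 210 [0.504 0.006 0.038]
top 339 168 [ 0.611 -0.233  0.087]
top 337 191 [ 0.553 -0.225  0.1  ]
top 333 214 [ 0.496 -0.216  0.097]
top 122 168 [0.597 0.29  0.143]
top 130 190 [0.554 0.305 0.012]
top 318 232 [ 0.449 -0.195 -0.001]
```

View pics/c1.png

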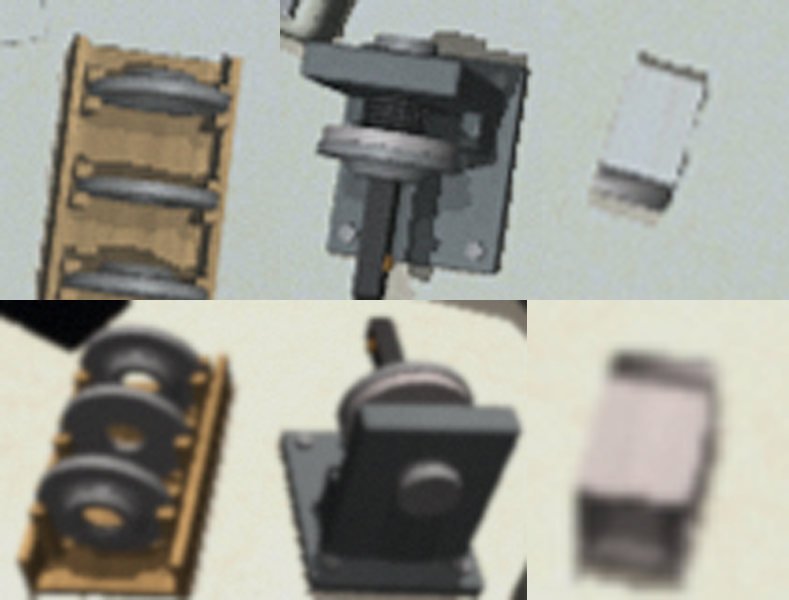

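```bash
python3 - <<'E'
from h import *
np.set_printoptions(linewidth=220,suppress=True)
Wt=world("top",np.load("top0_d.npy"));Ws=world("scene",np.load("scene0_d.npy"))
pt=np.load("top0_p.npy")
def sel(W,x0,x1,y0,y1,z0,z1):
    return (W[...,0]>x0)&(W[...,0]<x1)&(W[...,1]>y0)&(W[...,1]<y1)&(W[...,2]>z0)&(W[...,2]<z1)
def rect(W,m,s):
    P=W[m];c,sz,a=cv2.minAreaRect((P[:,:2]*1000).astype(np.float32))
    print(s,len(P),np.round(c,1),np.round(sz,1),round(a,1),"zmed",np.round(np.median(P[:,2])*1000,1)); return P
# keeper top
for n,W in(("top",Wt),("scene",Ws)):
    rect(W,sel(W,.45,.6,-.05,.06,.033,.05),n+" keeper top")
    rect(W,sel(W,.42,.68,-.32,-.15,.088,.12),n+" washer tops all")
    rect(W,sel(W,.44,.59,.25,.34,.098,.125),n+" bar top")
    for x0,x1 in((.47,.53),(.53,.58),(.58,.66)):
        rect(W,sel(W,x0,x1,-.32,-.15,.090,.12),n+" washer top %.2f"%x0)
    rect(W,sel(W,.57,.66,.22,.36,.125,.16),n+" plate/upright top")
# keeper columns in scene: y-z-x of central column
for u in(267,270,273):
    print("keeper col",u,[tuple(np.round(Ws[v,u]*1000).astype(int)) for v in range(192,222,2)])
# table z
print("table z",[np.round(W[v,u,2]*1000,1) for W,v,u in((Wt,100,180),(Wt,250,240),(Ws,150,300),(Ws,240,120))])
# washers columns in scene
for u in(183,180,175):
    print("rack col",u,[tuple(np.round(Ws[v,u]*1000).astype(int)) for v in range(182,250,2)])
E
```

```text
top keeper top 421 [525.6  11.7] [39.8 70.1] 73.4 zmed 40.1
top washer tops all 242 [ 553.4 -232.6] [ 60.1 132.3] 83.0 zmed 95.2
top bar top 377 [544.3 288.1] [69.  90.5] 89.9 zmed 108.4
top washer top 0.47 69 [ 491.6 -225.7] [53.1  7.9] 83.0 zmed 96.1
top washer top 0.53 72 [ 551.4 -231.5] [54.4  8.1] 83.0 zmed 95.3
top washer top 0.58 73 [ 615.2 -237. ] [50.4  8.5] 82.0 zmed 95.7
top plate/upright top 736 [619.9 294.9] [99.5 75.5] 82.4 zmed 146.2
scene keeper top 301 [524.6   9.5] [40.3 72.4] 72.5 zmed 38.5
scene washer tops all 252 [ 552.7 -234. ] [ 54.9 133.9] 82.8 zmed 93.0
scene bar top 127 [549.6 289.8] [ 30.6 106.3] 60.1 zmed 106.6
scene washer top 0.47 60 [ 491.8 -225.2] [50.6 10.1] 84.0 zmed 94.1
scene washer top 0.53 64 [ 551.3 -232.8] [47.8 10.4] 84.2 zmed 94.4
scene washer top 0.58 75 [ 614.2 -241.9] [47.7  9.7] 83.9 zmed 94.3
scene plate/upright top 843 [623.2 291.7] [99.  71.1] 82.8 zmed 140.8
keeper col 267 [(np.int64(486), np.int64(3), np.int64(37)), (np.int64(495), np.int64(2), np.int64(37)), (np.int64(504), np.int64(2), np.int64(39)), (np.int64(510), np.int64(1), n
[... 6067 characters left out ...]
, (np.int64(618), np.int64(-228), np.int64(92)), (np.int64(618), np.int64(-230), np.int64(85)), (np.int64(618), np.int64(-231), np.int64(77)), (np.int64(621), np.int64(-231), np.int64(74)), (np.int64(626), np.int64(-231), np.int64(72)), (np.int64(629), np.int64(-232), np.int64(68)), (np.int64(584), np.int64(-247), np.int64(7)), (np.int64(587), np.int64(-247), np.int64(4)), (np.int64(623), np.int64(-238), np.int64(38)), (np.int64(627), np.int64(-238), np.int64(36)), (np.int64(614), np.int64(-243), np.int64(12)), (np.int64(617), np.int64(-244), np.int64(7)), (np.int64(623), np.int64(-243), np.int64(7)), (np.int64(629), np.int64(-243), np.int64(7)), (np.int64(634), np.int64(-242), np.int64(5))]
```

```bash
cat >> h.py <<'E'
def bar(W,x0=.49,x1=.572,z0=.100,z1=.116,ylo=.26,yhi=.33):
    m=(W[...,0]>x0)&(W[...,0]<x1)&(W[...,1]>ylo)&(W[...,1]<yhi)&(W[...,2]>z0)&(W[...,2]<z1)
    P=W[m]*1000; c=P[:,:2].mean(0)
    k=np.polyfit(P[:,0],P[:,1],1)
    r=cv2.minAreaRect(P[:,:2].astype(np.float32))
    return P,k,r
E
python3 - <<'E'
from h import *
np.set_printoptions(linewidth=220,suppress=True)
for n in("top","scene"):
    W=world(n,np.load(n+"0_d.npy"));P,k,r=bar(W)
    print(n,len(P),"slope deg",np.degrees(np.arctan(k[0])),"y@530",np.polyval(k,530),r,"xmin",np.percentile(P[:,0],[0,1,3]))
    for x in range(495,575,8):
        q=P[(P[:,0]>=x)&(P[:,0]<x+8)]
        if len(q): print(x+4,np.round([q[:,1].min(),q[:,1].max(),np.median(q[:,2])],1),len(q))
# plate: first washer/plate tops
    m=(W[...,2]>.128)&(W[...,2]<.16)&(W[...,0]>.56)&(W[...,0]<.7)&(W[...,1]>.2)&(W[...,1]<.38)
    Q=W[m]*1000;print("hist x",np.histogram(Q[:,0],bins=range(570,680,5)))
    for a,b,nm in((.575,.625,"w1+plate"),):
        m2=m&(W[...,0]>a)&(W[...,0]<b); r=cv2.minAreaRect((W[m2][:,:2]*1000).astype(np.float32));print(nm,r)
E
```

```text
top 251 slope deg -6.25365266959814 y@530 304.99797777112946 ((535.6929321289062, 303.7930908203125), (21.303842544555664, 74.73810577392578), 83.70573425292969) xmin [499.07190793 499.09064672 501.48274118]
499 [302.9 313.4 105.9] 11
507 [300.1 316.5 108.2] 26
515 [299.2 317.  108.1] 31
523 [294.1 314.7 107.7] 29
531 [294.5 315.1 107. ] 26
539 [295.8 313.8 107.3] 32
547 [294.2 313.  107.5] 26
555 [294.  312.1 108.2] 24
563 [293.4 310.7 108.8] 28
571 [292.1 309.9 107.5] 18
hist x (array([ 0,  0,  1, 24, 60, 59, 55, 23,  2,  0,  0, 10, 67, 90, 91, 90, 76, 44,  4,  0,  0]), array([570, 575, 580, 585, 590, 595, 600, 605, 610, 615, 620, 625, 630, 635, 640, 645, 650, 655, 660, 665, 670, 675]))
w1+plate ((595.98193359375, 298.45660400390625), (71.3602294921875, 23.640636444091797), 83.39681243896484)
scene 106 slope deg -7.38742168987816 y@530 301.9529142883724 ((525.5882568359375, 301.76995849609375), (21.20088005065918, 52.53374481201172), 79.92752075195312) xmin [500.60787865 501.06796249 501.52694571]
499 [300.1 312.9 106. ] 6
507 [297.5 312.8 107.3] 13
515 [297.7 314.6 107.1] 15
523 [291.  312.4 106.5] 20
531 [294.4 311.8 106.9] 17
539 [293.1 309.3 105.5] 15
547 [293.5 309.4 106.7] 19
555 [296.8 296.8 106.1] 1
hist x (array([  0,   0,   0,  13,  43,  54,  53,  62,   3,   0,   0,   2,  21,  63,  66,  89, 160, 139,  40,   0,   0]), array([570, 575, 580, 585, 590, 595, 600, 605, 610, 615, 620, 625, 630, 635, 640, 645, 650, 655, 660, 665, 670, 675]))
w1+plate ((598.567138671875, 294.75146484375), (64.62577819824219, 20.754478454589844), 81.6617202758789)
```

```bash
cat > go.py <<'E'
import sys, numpy as np
from rig import bot
# args: X Y Z(mm TCP) psi(deg of tool y; optional)
def rel(X,Y,Z,psi=None):
    s=bot.read_state();R=s["tcp_rot"];d=R.T@(np.array([X,Y,Z])-s["position"]*1000)
    p=np.degrees(np.arctan2(R[1,1],R[0,1])); r=0
    if psi is not None: r=-np.radians((psi-p+180)%360-180)
    print("t %.2f pos %s psi %.2f F %s op %.1f q6 %.0f"%(s["time_s"],np.round(s["position"]*1000,1),p,np.round(s["force"],1),s["opening"]*87,s["joint_positions"][5]))
    print("shift %.1f %.1f %.1f roll %.3f"%(*d,r))
if __name__=="__main__":
    a=[float(v) for v in sys.argv[1:]]
    if len(a)<3: a=[0,0,0]
    rel(*a)
E
python3 go.py 400 200 220 -6.9; python3 go.py 491 -225.3 130 -6.9
```

```text
t 0.10 pos [245.7 573.9 221.7] psi 66.81 F [-0.2 -0.1 -0.3] op 87.0 q6 -10
shift -289.1 -283.0 2.1 roll 1.286
t 0.10 pos [245.7 573.9 221.7] psi 66.81 F [-0.2 -0.1 -0.3] op 87.0 q6 -10
shift -540.2 -637.9 92.7 roll 1.286
```

```bash
python3 -m inch '[[34,-289,-283,2,1.286],[34,-289,-283,2,1.286],[34,-289,-283,2,1.286],[34,-289,-283,2,1.286],[34,-289,-283,2,1.286],[34,-289,-283,2,1.286],[34,-289,-283,2,1.286],[34,-289,-283,2,1.286]]'; python3 go.py 491 -225.3 140 -6.9
```

```text
time_s: 0.9
position: [0.3983, 0.2026, 0.22]
tcp_rot: [[0.04, 0.999, -0.001], [0.999, -0.04, -0.002], [-0.002, -0.001, -1.0]]
force: [1.1, 0.4, -1.0]
opening: 0.414
t 0.90 pos [398.3 202.6 220. ] psi -2.28 F [ 1.1  0.4 -1. ] op 36.0 q6 15
shift -423.8 109.8 80.6 roll 0.081
```

```bash
python3 -m inch '[[34,-212,55,0,0.081],[34,-424,110,0,0.081],[34,-424,110,0,0.081],[34,-424,110,0,0.081],[34,-424,110,0,0.081],[34,-424,110,0,0.081],[34,-424,110,0,0.081],[34,-424,110,0,0.081]]'; python3 go.py 491 -225.3 140 -6.9
```

```text
time_s: 1.7
position: [0.4826, -0.1885, 0.2204]
tcp_rot: [[0.121, 0.993, -0.001], [0.993, -0.121, -0.001], [-0.001, -0.001, -1.0]]
force: [0.1, -0.2, 0.3]
opening: 0.389
t 1.70 pos [ 482.6 -188.5  220.4] psi -6.96 F [ 0.1 -0.2  0.3] op 33.9 q6 -27
shift -35.5 12.9 80.4 roll -0.001
```

```bash
python3 -m inch '[[34,-30,8,40,0],[34,-30,8,80,0],[34,-30,8,80,0],[34,-30,8,80,0]]'; python3 go.py 491 -225.3 87 -6.9
```

```text
time_s: 2.1
position: [0.486, -0.2185, 0.1399]
tcp_rot: [[0.121, 0.993, -0.004], [0.993, -0.121, 0.001], [0.001, -0.004, -1.0]]
force: [-0.5, -0.1, -0.2]
opening: 0.391
t 2.10 pos [ 486.  -218.5  139.9] psi -6.97 F [-0.5 -0.1 -0.2] op 34.0 q6 -29
shift -6.2 6.0 52.9 roll -0.001
```

```bash
python3 -m inch '[[34,-6,6,10,0],[34,-6,6,45,0],[34,-6,6,52,0],[34,-6,6,52,0],[0,-6,6,52,0],[0,-6,6,52,0],[0,-6,6,52,0],[0,-6,6,52,0]]'; python3 go.py 491 -225.3 180 -6.9;  python3 - <<'E'
from h import *
p,d,W=shot("scene");p2,d2,W2=shot("top")
im=np.hstack([crop(p,130,140,100,110,400,440),crop(p2,290,140,100,110,400,440)]);cv2.imwrite("pics/g1.png",np.clip(im*1.5,0,255).astype(np.uint8))
E
```

```text
time_s: 2.9
position: [0.4914, -0.2253, 0.0887]
tcp_rot: [[0.121, 0.993, -0.003], [0.993, -0.121, 0.0], [-0.0, -0.003, -1.0]]
force: [-0.4, -1.1, -0.5]
opening: 0.116
t 2.90 pos [ 491.4 -225.3   88.7] psi -6.96 F [-0.4 -1.1 -0.5] op 10.1 q6 -29
shift -0.0 -0.6 -91.3 roll -0.001
```

View pics/g1.png

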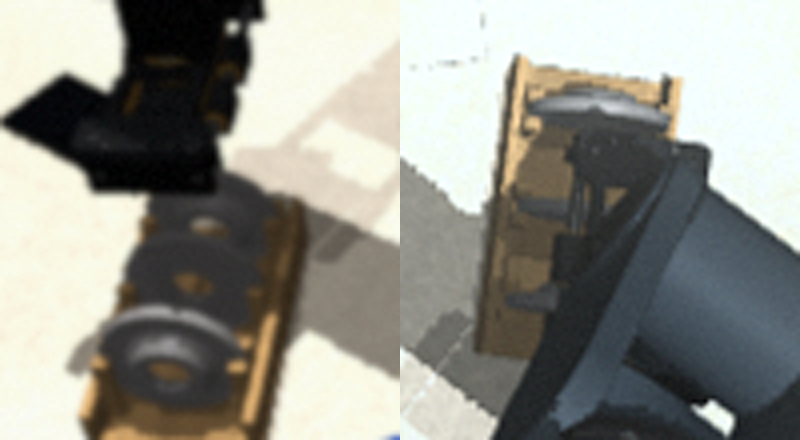

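Gripper straddles the near washer's top; opening still closing (10 mm). Finish closing and lift.

```bash
python3 -m inch '[[0,0,0,0,0],[0,0,0,0,0],[0,0,0,-15,0],[0,0,0,-45,0],[0,0,0,-91,0],[0,0,0,-111,0],[0,0,0,-111,0]]'; python3 go.py 430 150 195 -6.5
```

```text
time_s: 3.7
position: [0.4933, -0.2265, 0.2023]
tcp_rot: [[0.121, 0.993, 0.002], [0.993, -0.121, -0.004], [-0.003, 0.002, -1.0]]
force: [0.8, 0.6, -2.2]
opening: 0.09
t 3.70 pos [ 493.3 -226.5  202.3] psi -6.95 F [ 0.8  0.6 -2.2] op 7.8 q6 -29
shift 366.1 -108.4 5.8 roll -0.008
```

```bash
python3 -m inch '[[0,265,-59,0,0],[0,530,-118,0,0],[0,530,-118,0,0],[0,530,-118,0,0],[0,530,-118,0,0],[0,530,-118,0,0],[0,530,-118,0,0],[0,530,-118,0,0]]';  python3 -m inch '[[0,50,0,5,-0.01],[0,140,-31,10,-0.01],[0,140,-31,10,-0.01],[0,140,-31,10,-0.01],[0,140,-31,10,-0.01]]'; python3 go.py 440 314 165 -6.5
```

```text
time_s: 4.5
position: [0.4518, 0.1747, 0.1982]
tcp_rot: [[0.121, 0.993, -0.002], [0.993, -0.121, -0.004], [-0.004, -0.001, -1.0]]
force: [0.9, -0.5, -2.2]
opening: 0.088
time_s: 5.0
position: [0.436, 0.3178, 0.1853]
tcp_rot: [[0.108, 0.994, -0.006], [0.994, -0.108, -0.006], [-0.007, -0.005, -1.0]]
force: [0.6, -1.0, -2.0]
opening: 0.088
t 5.00 pos [436.  317.8 185.3] psi -6.21 F [ 0.6 -1.  -2. ] op 7.6 q6 31
shift -3.2 4.4 20.3 roll 0.005
```

```bash
python3 -m inch '[[0,-3,4,20,0],[0,-3,4,51,0],[0,-3,4,51,0],[0,-3,4,51,0]]'; python3 go.py 440 314 134 -6.5; python3 - <<'E'
from h import *
p,d,W=shot("scene");p2,d2,W2=shot("top")
np.save("s1.npy",W);np.save("t1.npy",W2)
im=np.hstack([crop(p,340,110,100,110,400,440),crop(p2,70,140,100,110,400,440)]);cv2.imwrite("pics/g2.png",np.clip(im*1.5,0,255).astype(np.uint8))
for n,w in(("s",W),("t",W2)):
    m=(w[...,0]>.415)&(w[...,0]<.475)&(w[...,1]>.25)&(w[...,1]<.38)&(w[...,2]>.03)&(w[...,2]<.155)
    P=w[m]*1000;print(n,len(P),P.min(0),P.max(0))
E
```

```text
time_s: 5.4
position: [0.439, 0.3125, 0.1336]
tcp_rot: [[0.11, 0.994, -0.008], [0.994, -0.11, -0.008], [-0.008, -0.008, -1.0]]
force: [0.1, 0.8, -2.5]
opening: 0.087
t 5.40 pos [439.  312.5 133.6] psi -6.32 F [ 0.1  0.8 -2.5] op 7.6 q6 30
shift 1.6 0.8 -0.4 roll 0.003
s 660 [424.63912192 264.90647761  51.64671973] [458.88249564 353.93531341 154.99090801]
t 133 [428.82768591 268.52300472  69.05727487] [453.31815586 317.16289401 145.53561848]
```

View pics/g2.png

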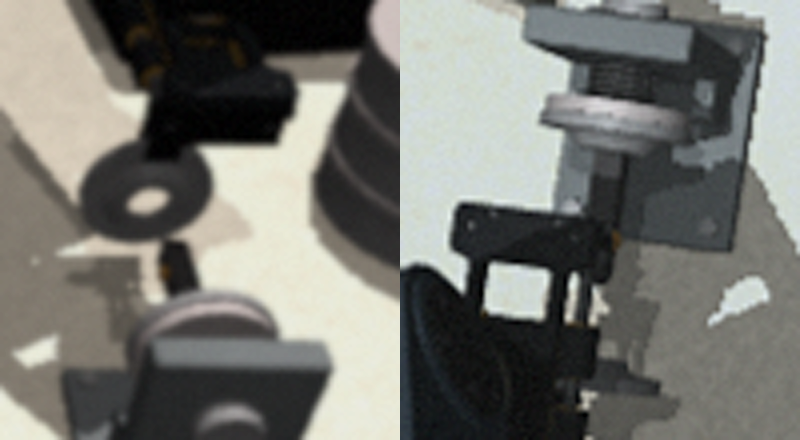

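```bash
cat >> h.py <<'E'
def hole(w,n="scene",box=(.415,.475,.25,.38),xc=453,psi=-6.4,rimx=None,zb=(.03,.155)):
    m=(w[...,0]>box[0])&(w[...,0]<box[1])&(w[...,1]>box[2])&(w[...,1]<box[3])&(w[...,2]>zb[0])&(w[...,2]<zb[1])
    c,h=cv2.findContours(m.astype(np.uint8),cv2.RETR_CCOMP,cv2.CHAIN_APPROX_NONE)
    M=vision.camera_model(n);K=np.array(M["intrinsics"]);T=np.linalg.inv(M["camera_from_world"])
    for i,q in enumerate(c):
        if h[0][i][3]>=0 and len(q)>8:
            uv=q[:,0,:].astype(float); a=np.c_[uv,np.ones(len(uv))]@np.linalg.inv(K).T@T[:3,:3].T; o=T[:3,3]
            nrm=np.array([np.cos(np.radians(psi)),np.sin(np.radians(psi)),0])
            P=o+a*(((np.array([xc/1000,.31,.1])-o)@nrm)/(a@nrm))[:,None]; P*=1000
            print("hole n",len(q),"centre bbox",np.round((P.min(0)+P.max(0))/2,1),"size",np.round(np.ptp(P,0),1),"uv",uv.mean(0).round(1))
    return m
E
python3 - <<'E'
from h import *
W=np.load("s1.npy"); m=hole(W)
P=W[m]*1000
print(np.histogram(P[:,0],bins=range(420,464,3)))
r=P[(P[:,2]<130)]; print("rim y",np.percentile(r[:,1],[.5,2,98,99.5]),"z",np.percentile(r[:,2],[.5,2]))
# plane tilt of rim
rr=np.hypot(r[:,1]-310,r[:,2]-98); q=r[(rr>31)&(rr<44)]
A=np.c_[q[:,1]-310,q[:,2]-98,np.ones(len(q))];s=np.linalg.lstsq(A,q[:,0],rcond=None)[0];print("plane",s)
q=r[(rr>15)&(rr<22)];print("crown x",np.median(q[:,0]))
E
```

```text
hole n 24 centre bbox [452.7 307.  100.2] size [ 3.2 28.7 21.3] uv [376. 160.]
(array([  0,   1,   4,   9,  20,  59, 116, 106, 118,  88,  96,  40,   3,
         0]), array([420, 423, 426, 429, 432, 435, 438, 441, 444, 447, 450, 453, 456,
       459, 462]))
rim y [265.87155498 267.46167596 350.02655643 352.32525518] z [53.47877059 56.28333432]
plane [1.20699871e-01 4.56459051e-03 4.41597955e+02]
crown x 451.5941270087858
```

```bash
python3 -m inch '[[0,3,0,-2,0.003],[0,3,0,-2,0.003],[0,3,20,-2,0.003],[0,3,40,-2,0.003],[0,3,55,-2,0.003],[0,3,65,-2,0.003],[0,3,70,-2,0.003]]'; python3 go.py 565 301.5 135.7 -6.5
```

```text
time_s: 6.2
position: [0.5114, 0.3089, 0.1372]
tcp_rot: [[0.113, 0.994, -0.003], [0.994, -0.113, -0.005], [-0.006, -0.003, -1.0]]
force: [-0.1, 0.5, -2.9]
opening: 0.088
t 6.20 pos [511.4 308.9 137.2] psi -6.49 F [-0.1  0.5 -2.9] op 7.6 q6 27
shift -1.2 54.1 1.3 roll 0.000
```

```bash
python3 -m inch '[[0,-1,10,1,0],[0,-1,20,1,0],[0,-1,30,1,0],[0,-1,40,1,0],[0,-1,45,1,0],[0,-1,50,1,0],[0,-1,53,1,0],[0,-1,53,1,0]]'; python3 go.py 565 301.5 135.7 -6.5;python3 - <<'E'
from h import *
p,d,W=shot("scene");p2,d2,W2=shot("top")
np.save("s2.npy",W);np.save("t2.npy",W2)
im=np.hstack([crop(p,340,110,100,110,400,440),crop(p2,70,120,100,110,400,440)]);cv2.imwrite("pics/g3.png",np.clip(im*1.5,0,255).astype(np.uint8))
E
```

```text
time_s: 7.0
position: [0.5642, 0.3018, 0.136]
tcp_rot: [[0.113, 0.994, -0.003], [0.994, -0.113, -0.005], [-0.006, -0.003, -1.0]]
force: [0.7, -0.2, -3.1]
opening: 0.086
t 7.00 pos [564.2 301.8 136. ] psi -6.50 F [ 0.7 -0.2 -3.1] op 7.5 q6 25
shift -0.2 0.8 0.3 roll 0.000
```

View pics/g3.png

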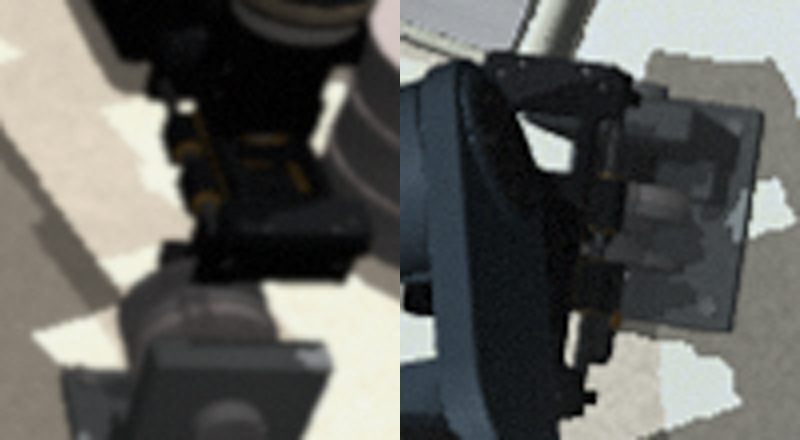

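Washer 2 is on the bar close to the first, no side force. Release slightly and lift away.

```bash
python3 -m inch '[[15,0,0,0,0],[15,0,0,0,0],[15,0,0,0,0],[15,0,0,-15,0],[15,0,0,-45,0],[15,0,0,-80,0],[15,0,-30,-80,0]]'; python3 go.py 450 150 216 -6.9
```

```text
time_s: 7.8
position: [0.5412, 0.3068, 0.222]
tcp_rot: [[0.115, 0.993, 0.012], [0.993, -0.115, -0.0], [0.001, 0.012, -1.0]]
force: [0.7, 1.3, -0.1]
opening: 0.171
t 7.80 pos [541.2 306.8 222. ] psi -6.61 F [ 0.7  1.3 -0.1] op 14.9 q6 26
shift -166.3 -72.6 4.9 roll 0.005
```

```bash
python3 -m inch '[[34,-267,68,0,0.005],[34,-534,136,0,0.005],[34,-534,136,0,0.005],[34,-534,136,0,0.005],[34,-534,136,0,0.005],[34,-534,136,0,0.005],[34,-534,136,0,0.005],[34,-534,136,0,0.005]]'; python3 go.py 614.5 -239.5 140 -6.9
```

```text
time_s: 8.6
position: [0.5931, -0.092, 0.2219]
tcp_rot: [[0.12, 0.993, 0.013], [0.993, -0.12, -0.001], [0.001, 0.013, -1.0]]
force: [1.2, -0.1, -0.3]
opening: 0.39
t 8.60 pos [593.1 -92.  221.9] psi -6.89 F [ 1.2 -0.1 -0.3] op 33.9 q6 -13
shift -144.0 37.9 82.3 roll 0.000
```

```bash
python3 -m inch '[[34,-72,19,0,0],[34,-144,38,0,0],[34,-144,38,0,0],[34,-144,38,40,0],[34,-144,38,80,0],[34,-144,38,80,0],[34,-144,38,80,0]]'; python3 go.py 614.5 -239.5 88 -6.9
```

```text
time_s: 9.3
position: [0.6144, -0.2393, 0.1423]
tcp_rot: [[0.12, 0.993, 0.012], [0.993, -0.12, -0.0], [0.001, 0.012, -1.0]]
force: [0.3, 0.3, 0.7]
opening: 0.39
t 9.30 pos [ 614.4 -239.3  142.3] psi -6.89 F [0.3 0.3 0.7] op 33.9 q6 -24
shift -0.3 -0.6 54.3 roll 0.000
```

```bash
python3 -m inch '[[34,0,0,40,0],[34,0,0,54,0],[34,0,0,54,0],[0,0,0,54,0],[0,0,0,54,0],[0,0,0,54,0],[0,0,0,54,0],[0,0,0,54,0]]'; python3 -m inch '[[0,0,0,0,0],[0,0,0,-15,0],[0,0,0,-45,0],[0,0,0,-91,0],[0,0,0,-115,0],[0,0,0,-115,0]]'; python3 go.py 450 150 200
```

```text
time_s: 10.1
position: [0.615, -0.2395, 0.0893]
tcp_rot: [[0.12, 0.993, 0.012], [0.993, -0.12, -0.0], [0.001, 0.012, -1.0]]
force: [-1.9, -0.7, 3.9]
opening: 0.086
time_s: 10.7
position: [0.6165, -0.2409, 0.2098]
tcp_rot: [[0.12, 0.993, 0.022], [0.993, -0.12, -0.006], [-0.003, 0.022, -1.0]]
force: [1.2, -0.2, -2.2]
opening: 0.089
t 10.70 pos [ 616.5 -240.9  209.8] psi -6.87 F [ 1.2 -0.2 -2.2] op 7.8 q6 -24
shift 368.2 -212.3 3.9 roll 0.000
```

```bash
python3 -m inch '[[0,265,-123,0,-0.15],[0,531,-246,0,-0.3],[0,531,-246,0,-0.45],[0,531,-246,0,-0.6],[0,531,-246,0,-0.75],[0,531,-246,0,-0.9],[0,531,-246,0,-1.05],[0,531,-246,0,-1.2]]'; python3 go.py 430 318 205 173.5
```

```text
time_s: 11.5
position: [0.4898, 0.1433, 0.202]
tcp_rot: [[-0.884, 0.467, 0.019], [0.467, 0.884, -0.006], [-0.02, 0.004, -1.0]]
force: [0.6, 0.8, -3.0]
opening: 0.086
t 11.50 pos [489.8 143.3 202. ] psi 62.18 F [ 0.6  0.8 -3. ] op 7.5 q6 -58
shift 134.3 126.7 -5.1 roll -1.943
```

```bash
python3 -m inch '[[0,67,63,-5,-0.15],[0,134,127,-5,-0.3],[0,134,127,-5,-0.45],[0,134,127,-5,-0.6],[0,134,127,-5,-0.75],[0,134,127,-5,-0.9],[0,134,127,-5,-1.05],[0,134,127,-5,-1.2]]'; python3 go.py 430 318 205 173.5
```

```text
time_s: 12.3
position: [0.4292, 0.318, 0.2034]
tcp_rot: [[-0.755, -0.656, 0.016], [-0.656, 0.755, -0.007], [-0.008, -0.016, -1.0]]
force: [0.1, 0.3, -2.1]
opening: 0.092
t 12.30 pos [429.2 318.  203.4] psi 130.99 F [ 0.1  0.3 -2.1] op 8.0 q6 -106
shift -0.6 -0.6 -1.6 roll -0.742
```

```bash
python3 -m inch '[[0,0,0,10,-0.15],[0,0,0,20,-0.3],[0,0,0,40,-0.45],[0,0,0,55,-0.6],[0,0,0,67,-0.742],[0,0,0,67,-0.742],[0,0,0,67,-0.742]]'; python3 go.py 430 316.6 136.3 173.5; python3 - <<'E'
from h import *
p,d,W=shot("scene");p2,d2,W2=shot("top")
np.save("s3.npy",W);np.save("t3.npy",W2)
m=hole(W,box=(.40,.46,.25,.38),xc=434)
P=W[m]*1000
print(np.histogram(P[:,0],bins=range(405,460,3)))
r=P[(P[:,2]<130)]; print("rim y",np.percentile(r[:,1],[.5,2,98,99.5]),"z",np.percentile(r[:,2],[.5,2]))
rr=np.hypot(r[:,1]-312,r[:,2]-98); q=r[(rr>33)&(rr<43)]
A=np.c_[q[:,1]-310,q[:,2]-98,np.ones(len(q))];s=np.linalg.lstsq(A,q[:,0],rcond=None)[0];print("plane",s)
# placed washers near plate
for n,w in(("s",W),("t",W2)):
    m=(w[...,2]>.125)&(w[...,2]<.16)&(w[...,0]>.54)&(w[...,0]<.62)&(w[...,1]>.2)&(w[...,1]<.38)
    print(n,np.histogram(w[m][:,0]*1000,bins=range(540,622,4)))
im=np.hstack([crop(p,340,110,100,110,400,440),crop(p2,70,120,100,110,400,440)]);cv2.imwrite("pics/g4.png",np.clip(im*1.5,0,255).astype(np.uint8))
E
```

```text
time_s: 13.0
position: [0.4297, 0.3172, 0.1356]
tcp_rot: [[-0.116, -0.993, 0.014], [-0.993, 0.116, -0.008], [0.006, -0.015, -1.0]]
force: [0.1, 1.1, -2.0]
opening: 0.085
t 13.00 pos [429.7 317.2 135.6] psi 173.33 F [ 0.1  1.1 -2. ] op 7.4 q6 -148
shift 0.6 -0.4 -0.7 roll -0.003
hole n 25 centre bbox [434.1 311.1 107.9] size [ 3.2 28.2 24.5] uv [376.3 153.4]
(array([  0,   0,   0,   1,  14,   9,  50,  75, 173, 127, 118,  81,  45,
         2,   0,   0,   0,   0]), array([405, 408, 411, 414, 417, 420, 423, 426, 429, 432, 435, 438, 441,
       444, 447, 450, 453, 456, 459]))
rim y [271.64722013 273.52309699 356.50916578 358.76190147] z [55.78815224 58.66261948]
plane [ 1.25842482e-01 -3.08650373e-02  4.33643854e+02]
s (array([ 0,  0,  0,  2, 18, 38, 66, 22,  0,  0,  1,  9, 26, 43, 43, 49, 70,
       33,  1,  0]), array([540, 544, 548, 552, 556, 560, 564, 568, 572, 576, 580, 584, 588,
       592, 596, 600, 604, 608, 612, 616, 620]))
t (array([ 0,  0,  0,  0, 21, 37, 38,  8,  1,  0,  2, 21, 36, 55, 55, 44, 37,
        7,  0,  0]), array([540, 544, 548, 552, 556, 560, 564, 568, 572, 576, 580, 584, 588,
       592, 596, 600, 604, 608, 612, 616, 620]))
```

View pics/g4.png

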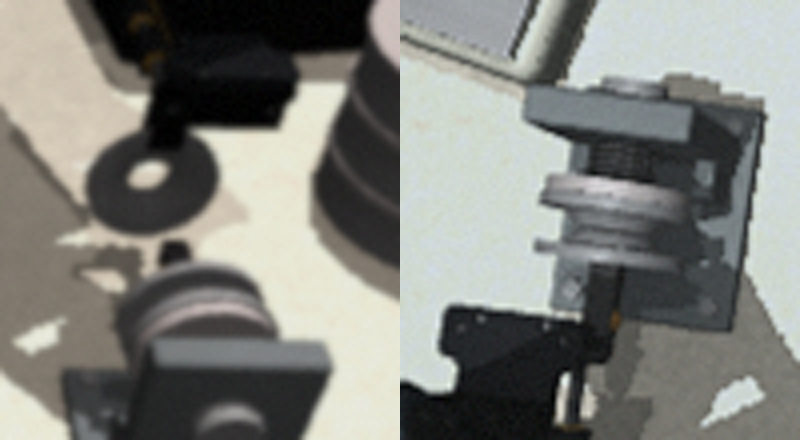

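```bash
python3 -m inch '[[0,2,0,0,-0.003],[0,2,-20,0,-0.003],[0,2,-45,0,-0.003],[0,2,-60,0,-0.003],[0,2,-75,0,-0.003],[0,2,-85,0,-0.003],[0,2,-90,0,-0.003],[0,2,-90,0,-0.003]]'; python3 go.py 530 303.8 135.8 173.5
```

```text
time_s: 13.9
position: [0.5199, 0.3052, 0.1382]
tcp_rot: [[-0.113, -0.993, 0.017], [-0.994, 0.113, -0.006], [0.005, -0.017, -1.0]]
force: [-0.8, -0.3, -2.4]
opening: 0.086
t 13.90 pos [519.9 305.2 138.2] psi 173.53 F [-0.8 -0.3 -2.4] op 7.5 q6 -153
shift 0.3 -10.1 2.6 roll 0.000
```

```bash
python3 -m inch '[[0,0,-6,2,0],[0,0,-11,2.5,0],[0,0,-11,2.5,0],[15,0,-11,2.5,0],[15,0,-11,2.5,0],[15,0,-11,2.5,0],[15,0,-11,2.5,0]]'; python3 go.py 530 303.8 135.8 173.5;  python3 -m inch '[[15,0,0,-15,0],[15,0,0,-45,0],[15,0,0,-85,0],[15,0,0,-90,0],[40,0,100,-90,0.3],[50,0,150,-90,0.5],[60,0,150,-90,0.7]]'; python3 go.py 517 14 130 73; python3 - <<'E'
from h import *
p,d,W=shot("scene");p2,d2,W2=shot("top")
np.save("s4.npy",W);np.save("t4.npy",W2)
im=np.hstack([crop(p,340,110,100,110,400,440),crop(p2,70,120,100,110,400,440)]);cv2.imwrite("pics/g5.png",np.clip(im*1.5,0,255).astype(np.uint8))
E
```

```text
time_s: 14.6
position: [0.531, 0.304, 0.1362]
tcp_rot: [[-0.113, -0.993, 0.017], [-0.994, 0.113, -0.006], [0.004, -0.018, -1.0]]
force: [0.6, 1.0, 0.2]
opening: 0.165
t 14.60 pos [531.  304.  136.2] psi 173.53 F [0.6 1.  0.2] op 14.4 q6 -153
shift 0.3 0.9 0.4 roll 0.001
time_s: 15.3
position: [0.3784, 0.3212, 0.2231]
tcp_rot: [[-0.54, -0.842, 0.017], [-0.842, 0.54, -0.006], [-0.004, -0.017, -1.0]]
force: [0.3, -0.1, 0.2]
opening: 0.362
t 15.30 pos [378.4 321.2 223.1] psi 147.32 F [ 0.3 -0.1  0.2] op 31.5 q6 -119
shift 184.1 -280.9 97.3 roll 1.297
```

View pics/g5.png

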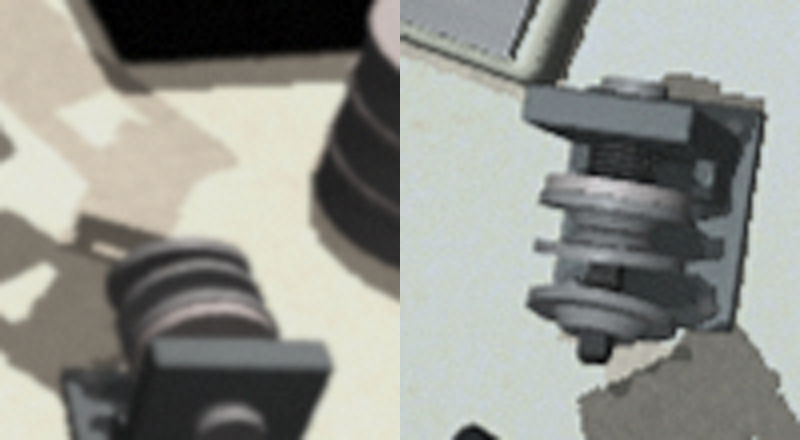

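```bash
python3 -m inch '[[62,92,-140,0,0.15],[62,185,-279,0,0.3],[62,185,-279,0,0.45],[62,185,-279,0,0.6],[62,185,-279,0,0.75],[62,185,-279,0,0.9],[62,185,-279,0,1.05],[62,185,-279,0,1.2]]'; python3 go.py 513.5 15.1 100 73
```

```text
time_s: 16.2
position: [0.5124, 0.0102, 0.2263]
tcp_rot: [[-0.98, 0.2, 0.011], [0.2, 0.98, -0.012], [-0.013, -0.01, -1.0]]
force: [-0.4, 0.6, -0.0]
opening: 0.718
t 16.20 pos [512.4  10.2 226.3] psi 78.46 F [-0.4  0.6 -0. ] op 62.5 q6 -89
shift 1.5 6.2 126.2 roll 0.095
```

```bash
python3 -m inch '[[62,1.5,6,20,0.095],[62,1.5,6,70,0.095],[62,1.5,6,120,0.095],[62,1.5,6,160,0.095],[62,1.5,6,165,0.095],[62,1.5,6,165,0.095]]'; python3 go.py 513.5 15.1 10 73
```

```text
time_s: 16.8
position: [0.5136, 0.0142, 0.0604]
tcp_rot: [[-0.956, 0.292, 0.008], [0.292, 0.956, -0.012], [-0.011, -0.009, -1.0]]
force: [0.2, -0.1, -0.5]
opening: 0.713
t 16.80 pos [513.6  14.2  60.4] psi 73.04 F [ 0.2 -0.1 -0.5] op 62.1 q6 -83
shift 0.9 1.3 50.4 roll 0.001
```

```bash
python3 -m inch '[[62,1,1,30,0],[62,1,1,48,0],[62,1,1,49,0],[35,1,1,49,0],[35,1,1,49,0],[35,1,1,49,0],[35,1,1,49,0],[35,1,1,49,0]]'; python3 go.py; python3 -m inch '[[0,0,0,0,0],[0,0,0,-15,0],[0,0,0,-50,0],[0,0,0,-90,0],[0,0,0,-90,0]]'; python3 go.py 420 318.5 100 83.5
```

```text
time_s: 17.6
position: [0.5141, 0.0148, 0.0125]
tcp_rot: [[-0.956, 0.292, 0.01], [0.292, 0.956, -0.012], [-0.013, -0.008, -1.0]]
force: [-0.9, 0.1, 7.5]
opening: 0.457
t 17.60 pos [514.1  14.8  12.5] psi 73.04 F [-0.9  0.1  7.5] op 39.7 q6 -83
shift 487.6 -163.9 7.4 roll 0.000
time_s: 18.1
position: [0.5161, 0.0155, 0.1064]
tcp_rot: [[-0.956, 0.291, 0.019], [0.291, 0.957, -0.014], [-0.022, -0.007, -1.0]]
force: [0.8, -0.6, -3.0]
opening: 0.453
t 18.10 pos [516.1  15.5 106.4] psi 73.06 F [ 0.8 -0.6 -3. ] op 39.4 q6 -83
shift 180.2 261.9 0.5 roll -0.182
```

```bash
python3 -m inch '[[0,90,131,0,-0.05],[0,180,262,0,-0.182],[0,180,262,0,-0.182],[0,180,262,0,-0.182],[0,180,262,0,-0.182],[0,180,262,0,-0.182],[0,180,262,0,-0.182],[0,180,262,0,-0.182]]'; python3 go.py 420 318.5 92.5 83.5
```

```text
time_s: 18.9
position: [0.4181, 0.3207, 0.0992]
tcp_rot: [[-0.994, 0.109, 0.017], [0.108, 0.994, -0.014], [-0.019, -0.012, -1.0]]
force: [0.4, 0.8, -3.4]
opening: 0.458
t 18.90 pos [418.1 320.7  99.2] psi 83.76 F [ 0.4  0.8 -3.4] op 39.9 q6 -57
shift -2.0 -1.9 6.8 roll 0.005
```

```bash
python3 -m inch '[[0,-2,-2,7,0.005],[0,-2,-2,7,0.005],[0,-2,-2,7,0.005]]'; python3 go.py 420 318.5 92.5 83.5; python3 - <<'E'
from h import *
p,d,W=shot("scene");p2,d2,W2=shot("top")
np.save("s5.npy",W);np.save("t5.npy",W2)
im=np.hstack([crop(p,345,110,70,77,400,440),crop(p2,80,170,70,77,400,440)]);cv2.imwrite("pics/g6.png",np.clip(im*1.7,0,255).astype(np.uint8))
m=(W[...,0]>.425)&(W[...,0]<.48)&(W[...,1]>.28)&(W[...,1]<.36)&(W[...,2]>.06)&(W[...,2]<.13)
P=W[m]*1000;print(len(P),P.min(0),P.max(0))
t=P[P[:,2]>114];r=cv2.minAreaRect(t[:,:2].astype(np.float32));print("top face",len(t),r,np.median(t[:,2]))
for x in range(430,475,6):
    q=t[(t[:,0]>=x)&(t[:,0]<x+6)]
    if len(q):print(x+3,np.round([q[:,1].min(),q[:,1].max(),np.median(q[:,2])],1),len(q))
W=W; m=(W[...,0]>.49)&(W[...,0]<.53)&(W[...,1]>.28)&(W[...,1]<.34)&(W[...,2]>.095)&(W[...,2]<.115); P=W[m]*1000
print("scene tip",len(P),P[P[:,0]<512].mean(0))
W=W2; m=(W[...,0]>.49)&(W[...,0]<.512)&(W[...,1]>.28)&(W[...,1]<.34)&(W[...,2]>.095)&(W[...,2]<.115); P=W[m]*1000
print("top tip",len(P),P.min(0),P.max(0),P.mean(0))
m=(W[...,0]>.425)&(W[...,0]<.48)&(W[...,1]>.28)&(W[...,1]<.36)&(W[...,2]>.06)&(W[...,2]<.13);P=W[m]*1000;print("top keeper",len(P),P.min(0),P.max(0))
E
```

```text
time_s: 19.2
position: [0.4199, 0.317, 0.0914]
tcp_rot: [[-0.993, 0.116, 0.015], [0.116, 0.993, -0.015], [-0.017, -0.013, -1.0]]
force: [-0.0, 0.2, -2.2]
opening: 0.461
t 19.20 pos [419.9 317.   91.4] psi 83.35 F [-0.   0.2 -2.2] op 40.1 q6 -57
shift 0.1 1.5 -1.1 roll -0.003
427 [425.01207567 283.21811766  76.13492917] [469.09245025 345.87680797 129.73712581]
top face 195 ((446.8589172363281, 314.3598327636719), (62.72385025024414, 43.49140167236328), 89.36604309082031) 117.34584169604234
433 [294.  345.9 117.8] 37
439 [293.  332.5 117.3] 23
445 [291.6 331.9 117.3] 22
451 [291.  331.5 117.2] 23
457 [289.8 329.8 117. ] 20
463 [291.2 328.8 117.2] 22
469 [306.  327.5 117.5] 9
scene tip 7 [nan nan nan]
top tip 47 [499.07714475 299.87014733  97.57839921] [511.49325055 317.12467965 112.04795144] [505.82975986 307.50733175 106.15730751]
top keeper 153 [448.82788912 291.79220374  80.52320283] [467.70181522 333.05226185 124.07808234]<stdin>:12: RuntimeWarning: Mean of empty slice.
  ret = um.true_divide(
```

View pics/g6.png

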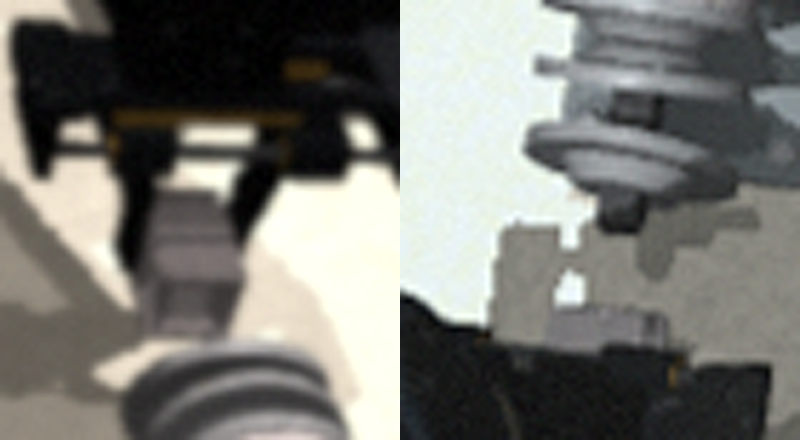

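```bash
python3 -m inch '[[0,0,1.3,-1,0],[0,-20,1.3,-0.7,0],[0,-30,1.3,-0.6,0],[0,-38,1.3,-0.4,0],[0,-44,1.3,-0.3,0],[0,-44,1.3,-0.3,0]]'; python3 go.py 463.7 313.5 92.5 83.5
```

```text
time_s: 19.9
position: [0.4651, 0.3135, 0.0931]
tcp_rot: [[-0.993, 0.116, 0.017], [0.116, 0.993, -0.014], [-0.019, -0.012, -1.0]]
force: [0.1, 0.4, -3.1]
opening: 0.453
t 19.90 pos [465.1 313.5  93.1] psi 83.32 F [ 0.1  0.4 -3.1] op 39.4 q6 -59
shift 1.4 -0.1 0.6 roll -0.003
```

```bash
python3 -m inch '[[0,-4,0,0.6,-0.003],[0,-8,0,0.7,-0.003],[0,-12,0,0.7,-0.003],[0,-14,0,0.8,-0.003],[0,-14,0,0.8,-0.003]]'; python3 go.py 480 311.6 92.5 83.5
```

```text
time_s: 20.4
position: [0.479, 0.3116, 0.0925]
tcp_rot: [[-0.993, 0.114, 0.017], [0.113, 0.993, -0.014], [-0.018, -0.012, -1.0]]
force: [-0.4, -0.7, -2.0]
opening: 0.457
t 20.40 pos [479.  311.6  92.5] psi 83.48 F [-0.4 -0.7 -2. ] op 39.8 q6 -60
shift -1.0 0.1 -0.0 roll -0.000
```

```bash
python3 -m inch '[[0,-3,0,0.1,0],[0,-6,0,0.2,0],[0,-8,0,0.2,0],[0,-8,0,0.2,0]]'; python3 go.py 490 310.6 92.5 83.5
```

```text
time_s: 20.8
position: [0.4841, 0.31, 0.0915]
tcp_rot: [[-0.993, 0.114, 0.011], [0.114, 0.993, -0.016], [-0.012, -0.015, -1.0]]
force: [-4.6, -1.5, -3.4]
opening: 0.456
t 20.80 pos [484.1 310.   91.5] psi 83.46 F [-4.6 -1.5 -3.4] op 39.7 q6 -60
shift -5.8 1.3 -0.9 roll -0.001
```

```bash
python3 -m inch '[[0,-4,0.8,-0.5,0],[0,-7,0.8,-0.5,0],[0,-10,0.8,-0.5,0],[0,-12,0.8,-0.5,0]]'; python3 go.py 495 310.0 92.5 83.5
```

```text
time_s: 21.2
position: [0.4966, 0.3094, 0.0921]
tcp_rot: [[-0.993, 0.114, 0.011], [0.114, 0.993, -0.016], [-0.013, -0.015, -1.0]]
force: [-0.9, -0.3, -1.8]
opening: 0.453
t 21.20 pos [496.6 309.4  92.1] psi 83.46 F [-0.9 -0.3 -1.8] op 39.4 q6 -61
shift 1.7 0.4 -0.4 roll -0.001
```

```bash
python3 -m inch '[[0,-2,0,0,0],[0,-4,0,0,0],[0,-5,0,0,0],[0,-5,0,0,0]]'; python3 go.py 503 309.2 92.5 83.5
```

```text
time_s: 21.6
position: [0.5008, 0.3091, 0.0922]
tcp_rot: [[-0.993, 0.114, 0.01], [0.114, 0.993, -0.016], [-0.011, -0.015, -1.0]]
force: [-5.2, 1.9, -0.9]
opening: 0.459
t 21.60 pos [500.8 309.1  92.2] psi 83.46 F [-5.2  1.9 -0.9] op 39.9 q6 -61
shift -2.2 0.3 -0.3 roll -0.001
```

```bash
python3 -m inch '[[0,-2,0,0,0],[0,-3,0,0,0],[0,-4,0,0,0],[0,-4,0,0,0]]'; python3 go.py 503 309.2 92.5 83.5; python3 - <<'E'
from h import *
p,d,W=shot("scene");p2,d2,W2=shot("top")
np.save("s6.npy",W);np.save("t6.npy",W2)
im=np.hstack([crop(p,345,110,70,77,400,440),crop(p2,80,145,70,77,400,440)]);cv2.imwrite("pics/g7.png",np.clip(im*1.7,0,255).astype(np.uint8))
for n,w in(("s",W),("t",W2)):
    m=(w[...,2]>.12)&(w[...,2]<.15)&(w[...,0]>.52)&(w[...,0]<.62)&(w[...,1]>.2)&(w[...,1]<.38)
    print(n,np.histogram(w[m][:,0]*1000,bins=range(540,622,4))[0])
E
```

```text
time_s: 22.0
position: [0.5023, 0.3087, 0.092]
tcp_rot: [[-0.993, 0.114, 0.005], [0.114, 0.993, -0.016], [-0.006, -0.016, -1.0]]
force: [-7.8, 1.2, 0.0]
opening: 0.453
t 22.00 pos [502.3 308.7  92. ] psi 83.46 F [-7.8  1.2  0. ] op 39.4 q6 -61
shift -0.7 0.5 -0.5 roll -0.001
s [ 0  0  0  6 22 33 37 62 71 15  0  0 10 29 46 41 47 82 43  0]
t [ 4  9  9 13 47 45 59 54 26 19  9 18 27 51 57 46 58 40 10  4]
```

View pics/g7.png

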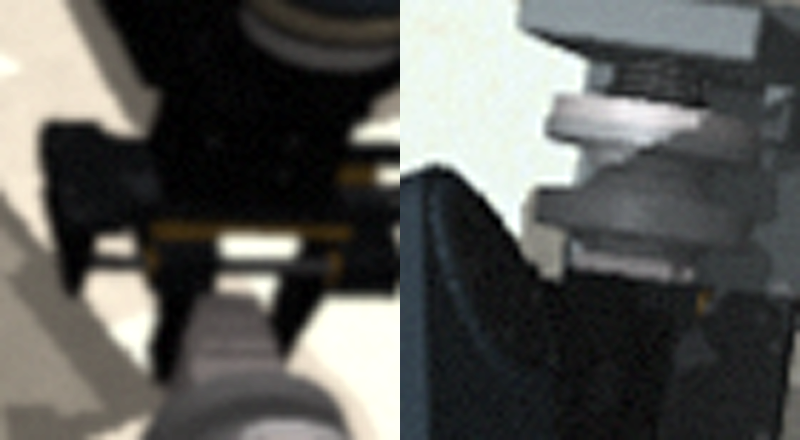

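```bash
python3 -m inch '[[0,-2,0,0,0],[0,-4,0,-0.3,0],[0,-5,0,-0.3,0],[0,-5,0,-0.3,0]]'; python3 go.py 503 309.2 92.5 83.5
```

```text
time_s: 22.5
position: [0.503, 0.3081, 0.0918]
tcp_rot: [[-0.994, 0.114, -0.004], [0.114, 0.993, -0.018], [0.002, -0.018, -1.0]]
force: [-10.3, 1.5, 1.7]
opening: 0.453
t 22.50 pos [503.  308.1  91.8] psi 83.47 F [-10.3   1.5   1.7] op 39.4 q6 -62
shift 0.2 1.0 -0.7 roll -0.000
```

```bash
cat > f.py <<'E'
from h import *
def prof(w,z0=.128,z1=.15):
    b=np.array([np.cos(np.radians(-6.5)),np.sin(np.radians(-6.5))])
    P=w*1000; s=600.5-((P[...,0]-600.5)*b[0]+(P[...,1]-298)*b[1])-600.5  # bar x, root at (600.5,298)
    l=-(P[...,0]-600.5)*b[1]+(P[...,1]-298)*b[0]
    m=(P[...,2]>z0*1000)&(P[...,2]<z1*1000)&(np.abs(l)<30)&(s>-20)&(s<75)
    return np.histogram(s[m],bins=np.arange(-20,75,2.5))[0]
if __name__=="__main__":
    p,d,W=shot("scene");p2,d2,W2=shot("top");np.save("s7.npy",W);np.save("t7.npy",W2)
    print(np.arange(-20,72,2.5).astype(int))
    for n in "s0 s3 s6 s7 t0 t3 t6 t7".split():
        w=world({"s":"scene","t":"top"}[n[0]],np.load({"s":"scene0_d.npy","t":"top0_d.npy"}[n[0]])) if n[1]=="0" else np.load(n+".npy")
        print(n,prof(w))
E
python3 -W ignore f.py; python3 go.py
```

```text
[-20 -17 -15 -12 -10  -7  -5  -2   0   2   5   7  10  12  15  17  20  22
  25  27  30  32  35  37  40  42  45  47  50  52  55  57  60  62  65  67
  70]
s0 [ 0  0  0  0  9 68 18 17 27 24 22 14 10  0  0  0  0  0  0  0  0  0  0  0
  0  0  0  0  0  0  0  0  0  0  0  0  0]
s3 [ 0  0  0  0 14 66 24 19 16 30 21 18 10  0  0  0  0  0  0  0  5 45 31 14
 14  4  0  0  0  0  0  0  0  0  0  0  0]
s6 [ 0  0  6 71 27 17 19 33 18 16 15  1  0  0  0  0  0  3 50 33 11 17 20 18
 14  4  0  0  0  0  0  0  0  0  0  0  0]
s7 [ 0  0 32 56 16 17 23 29 22 18  7  0  0  0  0  0  0 10 48 27 16 17 15 19
 10  1  0  0  0  0  0  0  0  0  0  0  0]
t0 [ 0  0  0  0  0 24 25 26 27 24 27 26 20  2  1  0  0  0  0  0  0  0  0  0
  0  0  0  0  0  0  0  0  0  0  0  0  0]
t3 [ 0  0  0  0  0 26 26 28 25 27 25 27 20  4  0  0  0  0  0  0  0 16 27 26
 16  0  0  0  0  0  0  0  0  0  0  0  0]
t6 [ 0  0  0 23 26 25 27 27 25 27 22  5  0  0  0  0  0  0 16 26 26 28 27 26
 27  0  0  0  0  0  0  0  0  0  0  0  0]
t7 [ 0  0  3 27 25 26 24 28 27 32 10  0  0  0  0  0  0  0 27 26 27 26 28 25
 15  0  0  0  0  0  0  0  0  0  0  0  0]
t 22.60 pos [503.  308.1  91.8] psi 83.48 F [-10.1   1.9   0.3] op 39.8 q6 -62
shift 464.6 -361.5 99.1 roll 0.000
```

```bash
python3 -m inch '[[0,0,0.5,0,0],[0,0,0.5,0,0]]'; python3 go.py;  python3 -m inch '[[0,0.5,0,0,0],[0,1,0,0,0],[0,1,0,0,0]]'; python3 go.py
```

```text
time_s: 22.8
position: [0.5017, 0.3086, 0.0919]
tcp_rot: [[-0.994, 0.113, -0.006], [0.114, 0.993, -0.018], [0.004, -0.019, -1.0]]
force: [-6.3, 0.4, 0.8]
opening: 0.455
t 22.80 pos [501.7 308.6  91.9] psi 83.48 F [-6.3  0.4  0.8] op 39.6 q6 -62
shift 463.0 -361.7 100.6 roll 0.000
time_s: 23.1
position: [0.5009, 0.3087, 0.092]
tcp_rot: [[-0.994, 0.114, -0.006], [0.114, 0.993, -0.018], [0.004, -0.019, -1.0]]
force: [-3.8, -1.0, -0.8]
opening: 0.456
t 23.10 pos [500.9 308.7  92. ] psi 83.48 F [-3.8 -1.  -0.8] op 39.7 q6 -62
shift 462.3 -361.8 100.4 roll 0.000
```

```bash
python3 -m inch '[[0,0.7,0,0,0],[0,1.2,0,0,0],[0,1.2,0,0,0]]'; python3 go.py;  python3 -m inch '[[0,0.5,0,0,0],[0,1,0,0,0],[0,1,0,0,0]]'; python3 -W ignore f.py | tail -1; python3 go.py
```

```text
time_s: 23.4
position: [0.5001, 0.3088, 0.092]
tcp_rot: [[-0.994, 0.114, -0.005], [0.114, 0.993, -0.018], [0.003, -0.018, -1.0]]
force: [-2.3, 0.3, -1.5]
opening: 0.456
t 23.40 pos [500.1 308.8  92. ] psi 83.48 F [-2.3  0.3 -1.5] op 39.7 q6 -61
shift 461.4 -361.9 100.2 roll 0.000
time_s: 23.7
position: [0.4992, 0.3089, 0.092]
tcp_rot: [[-0.994, 0.114, -0.005], [0.114, 0.993, -0.018], [0.003, -0.018, -1.0]]
force: [-1.2, -1.5, -1.4]
opening: 0.456
 26 28  0  0  0  0  0  0  0  0  0  0  0]
t 23.80 pos [499.3 308.9  92. ] psi 83.48 F [-1.7 -0.8 -1.8] op 40.0 q6 -61
shift 460.7 -361.9 100.0 roll 0.000
```

```bash
python3 - <<'E' 
import warnings;warnings.simplefilter("ignore")
from f import *
for n in "s0 s7 t0 t7".split():
    w=world({"s":"scene","t":"top"}[n[0]],np.load({"s":"scene0_d.npy","t":"top0_d.npy"}[n[0]])) if n[1]=="0" else np.load(n+".npy")
    print(n,prof(w).tolist())
E
python3 -m inch '[[0,0.5,0,0,0],[0,1,0,0,0],[0,1,0,0,0]]'; python3 go.py
```

```text
s0 [0, 0, 0, 0, 9, 68, 18, 17, 27, 24, 22, 14, 10, 0, 0, 0, 0, 0, 0, 0, 0, 0, 0, 0, 0, 0, 0, 0, 0, 0, 0, 0, 0, 0, 0, 0, 0]
s7 [0, 0, 0, 3, 57, 35, 19, 17, 33, 14, 18, 16, 3, 0, 0, 0, 0, 0, 1, 39, 38, 17, 16, 17, 15, 15, 7, 1, 0, 0, 0, 0, 0, 0, 0, 0, 0]
t0 [0, 0, 0, 0, 0, 24, 25, 26, 27, 24, 27, 26, 20, 2, 1, 0, 0, 0, 0, 0, 0, 0, 0, 0, 0, 0, 0, 0, 0, 0, 0, 0, 0, 0, 0, 0, 0]
t7 [0, 0, 0, 0, 19, 26, 24, 27, 24, 27, 28, 24, 3, 2, 0, 0, 0, 0, 0, 14, 27, 27, 24, 27, 26, 28, 0, 0, 0, 0, 0, 0, 0, 0, 0, 0, 0]
time_s: 24.1
position: [0.4987, 0.309, 0.0921]
tcp_rot: [[-0.994, 0.113, -0.004], [0.113, 0.993, -0.018], [0.002, -0.018, -1.0]]
force: [-1.6, -1.7, -2.9]
opening: 0.459
t 24.10 pos [498.7 309.   92.1] psi 83.49 F [-1.6 -1.7 -2.9] op 40.0 q6 -61
shift 460.3 -361.9 99.5 roll 0.000
```

```bash
python3 -m inch '[[0,0.7,0,0,0],[0,1.5,0,0,0],[0,1.5,0,0,0]]'; python3 go.py; python3 -m inch '[[0,0.7,0,0,0],[0,1.5,0,0,0],[0,1.5,0,0,0]]'; python3 -W ignore f.py >/dev/null; python3 go.py;python3 - <<'E' 
import warnings;warnings.simplefilter("ignore")
from f import *
for n in "s7 t7".split(): print(n,prof(np.load(n+".npy")).tolist())
E
```

```text
time_s: 24.4
position: [0.4983, 0.3091, 0.0922]
tcp_rot: [[-0.994, 0.113, -0.002], [0.113, 0.993, -0.018], [-0.0, -0.018, -1.0]]
force: [1.4, -1.9, -3.8]
opening: 0.457
t 24.40 pos [498.3 309.1  92.2] psi 83.50 F [ 1.4 -1.9 -3.8] op 39.8 q6 -61
shift 460.1 -361.7 98.6 roll 0.000
time_s: 24.7
position: [0.4978, 0.309, 0.0924]
tcp_rot: [[-0.994, 0.113, 0.0], [0.113, 0.993, -0.018], [-0.002, -0.018, -1.0]]
force: [2.6, -3.8, -4.0]
opening: 0.457
t 24.80 pos [497.8 309.   92.5] psi 83.51 F [ 3.8 -3.6 -3.9] op 39.7 q6 -61
shift 460.0 -361.5 97.9 roll 0.000
s7 [0, 0, 0, 0, 20, 70, 18, 13, 27, 30, 15, 17, 9, 1, 0, 0, 0, 0, 0, 12, 50, 20, 19, 16, 14, 18, 9, 2, 0, 0, 0, 0, 0, 0, 0, 0, 0]
t7 [0, 0, 0, 0, 1, 27, 27, 26, 24, 29, 25, 29, 18, 3, 1, 0, 0, 0, 0, 0, 25, 25, 29, 25, 27, 26, 16, 0, 0, 0, 0, 0, 0, 0, 0, 0, 0]
```

```bash
python3 -m inch '[[0,-1,0.2,0,0],[0,-2,0.2,0,0],[0,-2.5,0.2,0,0],[0,-2.5,0.2,0,0]]'; python3 go.py;  python3 -W ignore f.py >/dev/null; python3 go.py;python3 - <<'E' 
import warnings;warnings.simplefilter("ignore")
from f import *
for n in "s7 t7".split(): print(n,prof(np.load(n+".npy")).tolist())
E
```

```text
time_s: 25.2
position: [0.4986, 0.3089, 0.0923]
tcp_rot: [[-0.994, 0.113, -0.003], [0.113, 0.993, -0.019], [0.001, -0.019, -1.0]]
force: [-4.4, -1.3, -0.5]
opening: 0.455
t 25.20 pos [498.6 308.9  92.3] psi 83.51 F [-4.4 -1.3 -0.5] op 39.6 q6 -61
shift 460.4 -361.5 99.5 roll 0.000
t 25.30 pos [498.8 309.   92.3] psi 83.51 F [-4.1 -0.8 -1.1] op 39.6 q6 -61
shift 460.6 -361.6 99.2 roll 0.000
s7 [0, 0, 0, 3, 37, 52, 18, 23, 24, 24, 17, 16, 3, 0, 0, 0, 0, 0, 2, 24, 54, 15, 12, 20, 16, 13, 10, 0, 0, 0, 0, 0, 0, 0, 0, 0, 0]
t7 [0, 0, 0, 0, 10, 24, 28, 26, 25, 26, 25, 33, 5, 1, 0, 0, 0, 0, 0, 6, 26, 26, 27, 26, 28, 25, 8, 0, 0, 0, 0, 0, 0, 0, 0, 0, 0]
```

```bash
python3 -m inch '[[48,0,0,0,0],[56,0,0,0,0],[60,0,0,0,0],[60,0,0,0,0]]'; python3 -W ignore f.py >/dev/null; python3 go.py;python3 - <<'E' 
import warnings;warnings.simplefilter("ignore")
from f import *
for n in "s7 t7".split(): print(n,prof(np.load(n+".npy")).tolist())
E
```

```text
time_s: 25.7
position: [0.5, 0.3094, 0.0927]
tcp_rot: [[-0.994, 0.113, -0.0], [0.113, 0.993, -0.017], [-0.002, -0.017, -1.0]]
force: [-0.3, 0.0, 0.9]
opening: 0.667
t 25.80 pos [499.5 309.2  92.6] psi 83.50 F [-0.  -0.4 -0.5] op 59.7 q6 -61
shift 461.4 -362.0 98.7 roll 0.000
s7 [0, 0, 0, 0, 27, 60, 21, 14, 21, 30, 22, 11, 10, 0, 0, 0, 0, 0, 0, 14, 51, 22, 15, 17, 16, 14, 11, 1, 0, 0, 0, 0, 0, 0, 0, 0, 0]
t7 [0, 0, 0, 0, 7, 22, 27, 28, 24, 27, 29, 31, 8, 1, 0, 0, 0, 0, 0, 2, 27, 26, 25, 25, 28, 26, 13, 0, 0, 0, 0, 0, 0, 0, 0, 0, 0]
```

```bash
python3 -m inch '[[62,0,0,-30,0],[62,0,0,-75,0],[62,0,0,-120,0],[62,80,0,-140,0],[62,180,-40,-140,0],[62,180,-90,-140,0],[62,180,-140,-140,0],[62,180,-140,-140,0]]'; python3 -W ignore f.py >/dev/null; python3 go.py;python3 - <<'E' 
import warnings;warnings.simplefilter("ignore")
from f import *
for n in "s0 s7 t0 t7".split():
    w=world({"s":"scene","t":"top"}[n[0]],np.load({"s":"scene0_d.npy","t":"top0_d.npy"}[n[0]])) if n[1]=="0" else np.load(n+".npy")
    print(n,prof(w).tolist())
w=np.load("t7.npy")
m=(w[...,0]>.455)&(w[...,0]<.56)&(w[...,1]>.27)&(w[...,1]<.34)&(w[...,2]>.112)&(w[...,2]<.127);P=w[m]*1000
print("keeper top",cv2.minAreaRect(P[:,:2].astype(np.float32)),np.median(P[:,2]))
p,d=vision.capture("scene");p2,d2=vision.capture("top")
im=np.hstack([crop(p,350,135,60,66,400,440),crop(p2,90,150,60,66,400,440)]);cv2.imwrite("pics/g8.png",np.clip(im*1.6,0,255).astype(np.uint8))
E
```

```text
time_s: 26.6
position: [0.3052, 0.1949, 0.235]
tcp_rot: [[-0.994, 0.11, 0.0], [0.11, 0.994, -0.018], [-0.002, -0.018, -1.0]]
force: [1.2, -0.9, -0.4]
opening: 0.713
t 26.70 pos [300.3 192.  234.1] psi 83.39 F [ 0.2 -0.6 -0.1] op 61.8 q6 -67
shift 274.9 -220.2 240.4 roll 0.000
s0 [0, 0, 0, 0, 9, 68, 18, 17, 27, 24, 22, 14, 10, 0, 0, 0, 0, 0, 0, 0, 0, 0, 0, 0, 0, 0, 0, 0, 0, 0, 0, 0, 0, 0, 0, 0, 0]
s7 [0, 0, 0, 1, 29, 60, 18, 18, 22, 29, 17, 14, 10, 0, 0, 0, 0, 0, 0, 18, 55, 20, 14, 16, 16, 10, 13, 1, 0, 0, 0, 0, 0, 0, 0, 0, 0]
t0 [0, 0, 0, 0, 0, 24, 25, 26, 27, 24, 27, 26, 20, 2, 1, 0, 0, 0, 0, 0, 0, 0, 0, 0, 0, 0, 0, 0, 0, 0, 0, 0, 0, 0, 0, 0, 0]
t7 [0, 0, 0, 0, 4, 27, 25, 26, 24, 25, 28, 33, 6, 1, 0, 0, 0, 0, 0, 0, 29, 25, 27, 26, 26, 27, 12, 0, 0, 0, 0, 0, 0, 0, 0, 0, 0]
keeper top ((515.1876831054688, 304.8782043457031), (60.65715789794922, 80.12799072265625), 83.8387680053711) 118.55626067410286
```

View pics/g8.png

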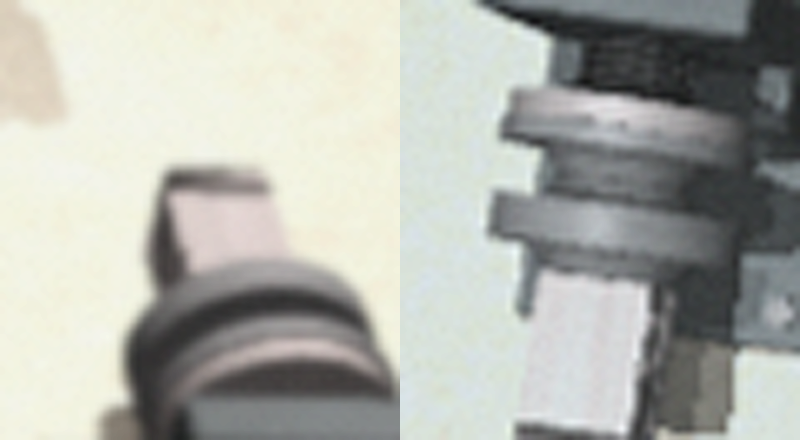

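```bash
python3 - <<'E' 
import warnings;warnings.simplefilter("ignore")
from h import *
b=np.array([np.cos(np.radians(-6.5)),np.sin(np.radians(-6.5))])
def mean(w):
    P=w*1000; s=-((P[...,0]-600.5)*b[0]+(P[...,1]-298)*b[1]); l=-(P[...,0]-600.5)*b[1]+(P[...,1]-298)*b[0]
    m=(P[...,2]>132)&(P[...,2]<150)&(abs(l)<20)&(s>-18)&(s<18); return s[m].mean().round(2),m.sum()
for n,f in(("scene","s"),("top","t")):
    p,d,W=shot(n); print(n,"rest",mean(world(n,np.load(n+"0_d.npy"))),"now",mean(W))
    M=vision.camera_model(n);hsv=cv2.cvtColor(p,cv2.COLOR_RGB2HSV)
    for x in (66,69,72,75,78):
      for o in (14.5,20):
        X=np.array([.6000-x*.9935e-3+o*1e-3*np.sin(np.radians(-6.5)),.298+.113e-3*x-o*.9935e-3,.1,1]);q=M["camera_from_world"]@X;u=M["intrinsics"]@q[:3];u=(u[:2]/u[2]).round().astype(int)
        print(x,o,u,p[u[1],u[0]],end=";")
    br=(hsv[...,0]>8)&(hsv[...,0]<28)&(hsv[...,1]>110)
    ys,xs=np.nonzero(br[135:215,90:160] if n=="top" else br[130:215,345:425]);print("\nbrass px",list(zip(xs+(90 if n=="top" else 345),ys+(135 if n=="top" else 130)))[:20])
    if n=="top":
        m=(W[...,0]>.45)&(W[...,0]<.56)&(W[...,1]>.275)&(W[...,1]<.34)&(W[...,2]>.116)&(W[...,2]<.124);P=W[m]*1000
        s=-((P[:,0]-600.5)*b[0]+(P[:,1]-298)*b[1]);print("keeper s",np.percentile(s,[0,1,99,100]))
E
```

```text
scene rest (np.float64(-0.04), np.int64(132)) now (np.float64(-0.5), np.int64(132))
66 14.5 [380 180] [61 60 59];66 20 [378 180] [71 70 70];69 14.5 [380 179] [78 76 77];69 20 [377 179] [77 75 75];72 14.5 [379 178] [85 83 82];72 20 [377 178] [77 76 75];75 14.5 [379 178] [85 83 82];75 20 [377 178] [77 76 75];78 14.5 [379 177] [86 84 83];78 20 [377 177] [72 70 70];
brass px []
top rest (np.float64(1.85), np.int64(130)) now (np.float64(1.3), np.int64(134))
66 14.5 [126 196] [141 142 143];66 20 [128 197] [68 67 68];69 14.5 [126 198] [135 134 136];69 20 [128 198] [67 67 67];72 14.5 [125 199] [136 135 136];72 20 [128 199] [51 52 52];75 14.5 [125 200] [138 138 140];75 20 [128 200] [48 49 50];78 14.5 [125 201] [139 140 142];78 20 [127 201] [45 45 45];
brass px []
keeper s [ 45.61648981  46.76854363 124.95392265 125.83639779]
```

The follower reads only about 0.5 mm, below the 1 to 3 mm expected when home, so I can't take the click as done. I'll regrasp and press further.

```bash
python3 go.py 499.5 309.2 200 83.5
```

```text
t 26.90 pos [308.4 196.2 235.3] psi 83.49 F [ 1.2  0.7 -1. ] op 62.0 q6 -67
shift -177.0 134.5 33.7 roll -0.000
```

```bash
python3 -m inch '[[62,-50,50,20,0],[62,-100,100,20,0],[62,-150,134,20,0],[62,-177,134,20,0],[62,-177,134,30,0],[62,-177,134,30,0]]'; python3 go.py 499.5 309.2 92.6 83.5
```

```text
time_s: 27.5
position: [0.5042, 0.3111, 0.2016]
tcp_rot: [[-0.994, 0.113, 0.004], [0.113, 0.994, -0.016], [-0.006, -0.015, -1.0]]
force: [-0.8, -0.5, -0.2]
opening: 0.709
t 27.50 pos [504.2 311.1 201.6] psi 83.53 F [-0.8 -0.5 -0.2] op 61.7 q6 -62
shift 5.1 -0.7 109.0 roll 0.000
```

```bash
python3 -m inch '[[62,5,-0.7,10,0],[62,5,-0.7,55,0],[62,5,-0.7,100,0],[62,5,-0.7,109,0],[62,5,-0.7,109,0],[0,5,-0.7,109,0],[0,5,-0.7,109,0],[0,5,-0.7,109,0]]'; python3 -m inch '[[0,0,0,0,0],[0,0,0,0,0],[0,0,0,0,0]]'; python3 go.py 499.5 309.2 92.6 83.5
```

```text
time_s: 28.3
position: [0.5008, 0.3098, 0.0947]
tcp_rot: [[-0.994, 0.113, 0.008], [0.112, 0.994, -0.014], [-0.009, -0.014, -1.0]]
force: [0.6, -0.2, 0.6]
opening: 0.523
time_s: 28.6
position: [0.5005, 0.3093, 0.0952]
tcp_rot: [[-0.994, 0.112, 0.007], [0.112, 0.994, -0.015], [-0.009, -0.014, -1.0]]
force: [-1.0, -2.8, 4.2]
opening: 0.456
t 28.60 pos [500.5 309.3  95.2] psi 83.54 F [-1.  -2.8  4.2] op 39.7 q6 -61
shift 1.0 -0.1 2.6 roll 0.001
```

Now push in small steps, logging force.

```bash
for i in 1 2 3; do python3 -m inch '[[0,-2,0,0,0],[0,-3,0,0,0],[0,-3,0,0,0]]' | grep -E "pos|force"; done; cat > m.py <<'E'
import warnings;warnings.simplefilter("ignore")
from h import *
b=np.array([np.cos(np.radians(-6.5)),np.sin(np.radians(-6.5))])
def mean(w):
    P=w*1000; s=-((P[...,0]-600.5)*b[0]+(P[...,1]-298)*b[1]); l=-(P[...,0]-600.5)*b[1]+(P[...,1]-298)*b[0]
    m=(P[...,2]>132)&(P[...,2]<150)&(abs(l)<20)&(s>-20)&(s<18); return s[m].mean()
for n in("scene","top"):
    p,d,W=shot(n); print(n,"follower %.2f"%(mean(world(n,np.load(n+"0_d.npy")))-mean(W)))
E
python3 m.py
```

```text
position: [0.5017, 0.3092, 0.0953]
force: [-5.4, -0.0, 4.3]
position: [0.5025, 0.3091, 0.0953]
force: [-5.6, 0.1, 5.2]
position: [0.5031, 0.3089, 0.0954]
force: [-6.4, 0.1, 5.5]
scene follower 3.60
top follower 3.17
```

```bash
python3 -m inch '[[0,-2.5,0,0,0],[0,-3.5,0,0,0],[0,-3.5,0,0,0]]'| grep -E "pos|force"; python3 m.py;  python3 -m inch '[[50,-1,0,0,0],[60,-1,0,0,0],[62,-1,0,0,0],[62,-1,0,0,0]]'| grep -E "pos|force"; python3 m.py; python3 -m inch '[[62,0,0,0,0],[62,0,0,0,0],[62,0,0,0,0],[62,0,0,0,0]]'| grep -E "pos|force";python3 m.py
```

```text
position: [0.5037, 0.3087, 0.0953]
force: [-6.8, 0.1, 6.1]
scene follower 4.23
top follower 3.91
position: [0.5055, 0.3088, 0.0954]
force: [0.6, -0.3, -0.2]
scene follower 0.55
top follower 0.32
position: [0.5052, 0.3086, 0.0953]
force: [-0.6, -0.3, -0.9]
scene follower 0.49
top follower 0.21
```

```bash
python3 - <<'E'
from m import mean
from h import *
for n,f in(("scene","s"),("top","t")):
    r=mean(world(n,np.load(n+"0_d.npy")))
    print(n,[(k,round(r-mean(np.load(f+k+".npy")),2)) for k in "3456"])
E
python3 -m inch '[[0,4,0,0,0],[0,4,0,0,0],[0,4,0,0,0],[0,4,0,0,0],[0,4,0,0,0]]' | grep -E "pos|force|open"; python3 -m inch '[[0,0,0,-0.3,0],[0,0,0,-0.3,0]]' | grep -E "pos|force|open"; python3 m.py
```

```text
scene follower 0.29
top follower 0.05
scene [('3', np.float64(0.01)), ('4', np.float64(0.16)), ('5', np.float64(0.05)), ('6', np.float64(4.53))]
top [('3', np.float64(-0.06)), ('4', np.float64(-0.35)), ('5', np.float64(-0.17)), ('6', np.float64(4.64))]
position: [0.5009, 0.3086, 0.0954]
force: [-1.2, -1.9, 0.6]
opening: 0.46
position: [0.5008, 0.3084, 0.0954]
force: [-0.7, -1.1, -1.5]
opening: 0.464
scene follower 0.61
top follower 0.42
```

```bash
for i in 1 2 3; do python3 -m inch '[[0,0.5,0,0,0],[0,1,0,0,0],[0,1,0,0,0]]' | grep -E "pos|force"; done; python3 m.py
```

```text
position: [0.5005, 0.3085, 0.0954]
force: [2.2, -1.7, -2.9]
position: [0.5002, 0.3084, 0.0955]
force: [4.0, -3.2, -3.7]
position: [0.5, 0.3084, 0.0956]
force: [3.9, -2.2, -4.2]
scene follower 0.32
top follower -0.19
```

```bash
for i in 1 2 3; do python3 -m inch '[[0,-2,0.3,0,0],[0,-3.5,0.3,0,0],[0,-3.5,0.3,0,0]]' | grep -E "pos|force"; done; python3 m.py
```

```text
position: [0.5011, 0.3083, 0.0954]
force: [-4.9, -0.8, 2.1]
position: [0.5026, 0.3082, 0.0954]
force: [-5.5, -1.1, 3.2]
position: [0.5038, 0.3081, 0.0954]
force: [-5.7, -1.3, 3.1]
scene follower 3.61
top follower 3.31
```

```bash
python3 -m inch '[[0,0,0.4,-0.8,0],[0,0,0.4,-0.8,0],[0,0,0.4,-0.8,0]]' | grep -E "pos|force";python3 m.py; for i in 1 2 3; do python3 -m inch '[[0,0.2,0,0,0],[0,0.4,0,0,0],[0,0.4,0,0,0]]' | grep -E "pos|force"; done; python3 m.py
```

```text
position: [0.5025, 0.3084, 0.0957]
force: [-4.5, -0.6, -1.6]
scene follower 2.07
top follower 2.16
position: [0.5024, 0.3085, 0.0957]
force: [-4.1, -1.2, -1.6]
position: [0.5024, 0.3086, 0.0957]
force: [-2.4, -0.4, -1.2]
position: [0.5022, 0.3087, 0.0957]
force: [-1.9, -0.8, -1.5]
scene follower 1.80
top follower 1.63
```

```bash
for i in 1 2 3; do python3 -m inch '[[0,0.2,0,0,0],[0,0.3,0,0,0],[0,0.3,0,0,0]]' | grep -E "pos|force"; python3 m.py; done
```

```text
position: [0.502, 0.3087, 0.0957]
force: [-2.1, 0.4, -2.3]
scene follower 1.58
top follower 1.44
position: [0.5018, 0.3088, 0.0957]
force: [-0.4, -1.3, -2.4]
scene follower 1.57
top follower 1.38
position: [0.5017, 0.3088, 0.0957]
force: [-1.3, -1.3, -3.1]
scene follower 1.67
top follower 1.22
```

```bash
python3 -m inch '[[42,0,0,0,0],[44,0,0,0,0],[48,0,0,0,0],[54,0,0,0,0],[60,0,0,0,0],[62,0,0,0,0]]' | grep -E "pos|force|open"; python3 m.py; python3 m.py;python3 m.py
```

```text
position: [0.5018, 0.3089, 0.0959]
force: [-0.2, -0.5, -0.4]
opening: 0.682
scene follower 0.62
top follower 0.69
scene follower 0.97
top follower 0.69
scene follower 0.84
top follower 0.69
```

```bash
python3 -m inch '[[62,0,0,-20,0],[62,0,0,-60,0],[62,0,0,-100,0],[62,0,0,-130,0],[62,50,-20,-130,0],[62,90,-60,-130,0],[62,90,-100,-130,0],[62,90,-100,-130,0]]' | grep -E "pos|force|open"; for i in 1 2 3 4; do python3 m.py; done; python3 go.py; python3 - <<'E'
from h import *
p,d,W=shot("scene");p2,d2,W2=shot("top")
im=np.hstack([cv2.resize(p[:,:,::-1],(400,300)),cv2.resize(p2[:,:,::-1],(400,300))])
im2=np.hstack([crop(p,350,135,66,50,400,300),crop(p2,90,155,66,50,400,300)])
cv2.imwrite("pics/fin.png",np.clip(np.vstack([im,im2])*1.5,0,255).astype(np.uint8))
for n,w in(("top",W2),):
    w0=world(n,np.load(n+"0_d.npy")); dz=np.abs(np.nan_to_num(w[...,2]-w0[...,2])); m=(dz>.012).astype(np.uint8)
    k,l,st,c=cv2.connectedComponentsWithStats(m)
    print([(st[i].tolist()) for i in range(1,k) if st[i][4]>25])
E
```

```text
position: [0.3996, 0.2187, 0.2294]
force: [0.4, -0.9, -0.1]
opening: 0.71
scene follower 0.82
top follower 0.76
scene follower 0.68
top follower 0.81
scene follower 0.88
top follower 0.68
scene follower 0.70
top follower 0.60
t 38.60 pos [404.2 222.9 229.3] psi 83.51 F [-0.1 -0.4 -0.8] op 62.1 q6 -68
shift 372.0 -262.3 241.9 roll 0.000
[[322, 162, 35, 12, 287], [103, 175, 39, 46, 919], [230, 187, 23, 30, 424], [316, 210, 36, 11, 228], [26, 230, 151, 154, 15113]]
```

View pics/fin.png

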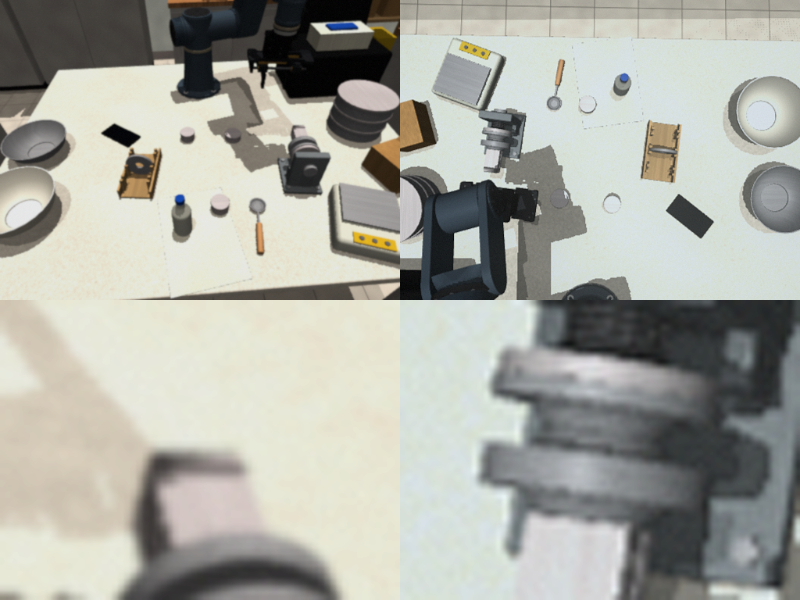

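The bench is otherwise unchanged and the follower reading is steady, so I'm handing in.

```bash
python3 -c "
from rig import bot
print(bot.hand_in())"
```

```text
the job is handed in; nothing more can be done
None
```

The pack is assembled and the keeper is on the bar, but I could not see the ball in its window, so the click is not confirmed. I handed the job in at about 39 s.

**What I did:** I put the near rack washer on crown to crown with the first. I turned the far one half round and put it on rim to rim. Then I pushed the keeper on mouth first, let go and moved clear.

**What the last checks showed:**
- **Pack:** the final pictures show the faces alternating, the loose rims together and the keeper against the last crown. The flat ring is still in its slot. The height comparison shows changes only at the two washers, the press, the keeper's old place and the arm.
- **Push:** during pressing the plate went back about 5.5 mm at most. At that depth the ball should have been inside the window.
- **Click (force evidence):** pulling the keeper back met about 4 N at the tool, roughly 6 N with the spring, over less than 1 mm. Pushing in, friction was only about 2 N. I take this as the ball catching the window edge.
- **Click (doubtful point):** with the keeper released and untouched, the plate reading held at about 0.75 mm over four readings (0.6 to 0.9). That is slightly under the 1 to 3 mm you gave for home, so it disagrees with the force evidence.
- **Releases:** the first two left the plate at only about 0.2 to 0.5 mm. I regrasped, pressed in again and let go more gently each time.

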